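# Snap the can capacitor into its clips and slide it up to the contact

### The arm

A 6-joint arm with a two-finger parallel gripper is mounted at the origin on the work surface; the furniture and walls round the work are solid. World frame = base frame: x ahead of the robot, y to its left, z up, the work surface at z = 0. Lengths are in mm, angles in rad, forces in N, time in s.
With the tool pointing down it reaches from about 350 to 775 mm from the base axis. Payload 7.3 kg.
Tool frame: the origin (TCP) lies midway between the tips of the shut fingers; the grasp point (between the pads) lies 19 mm behind it; x points along the fingers, z is the direction in which the jaws open and shut, and the axes are right-handed (so a half turn about x gives the same grasp; the last joint's range is limited). The gripper opens to 92 mm and grips with 3 to 60 N. Pads are 19 mm wide; open, the fingers measure 130 mm over their backs; the gripper's body (75 mm by 190 mm) begins 47 mm behind the grasp point.
Start: joints at [1.199, 0.342, 1.524, -0, 1.275, -0.146], TCP at [117.524, 511.696, 226.741] pointing down, gripper open.
Joint ranges: [-2.53, 2.53], [-0.77, 2.02], [0.04, 2.7], [-1, 4.14], [0.28, 2.66], [-3.11, 3.11]. Speed limits (rad/s): [2.57, 2.57, 3.14, 3.14, 3.14, 3.14].

### API

Orientations are given as [roll, pitch, yaw] about the fixed x, y, z axes, in that order (R = Rz(yaw) Ry(pitch) Rx(roll)).
In Python, from plant import monitor, optics, close_job gives the robot as it stands.
- The arm moves only by the tool send_rows, never from a script. Its argument "commands" is a list that holds one entry, the list of rows, each a list of 5 numbers: the shift along the tool's x, y, z in m, then the turn about the tool's x in degrees, then the finger opening in m, from 0 to 0.0918. A call has 1 to 10 rows; each row shifts and turns the pose as measured when the row begins, along the tool's axes as they then stand; what a row does not reach is not made up. A row lasts 1/12 s, in which the tool goes at most 41.7 mm and 7.16 degrees, less where a joint would pass 70% of its speed; a pose out of reach is approached as far as the arm can. A call with a gripper value outside its range is refused whole. The fingers move at their own pace and stop on an object; the grip force is fixed at half the most. Time passes only in rows, so rows that do not move let the fingers close. It gives the time, the measured TCP pose, the force and the opening at its end, in the units of the state.
- monitor.get_obs(): the state, without advancing time (a new reading comes with each control period).
- optics.capture(name): name is "side" or "top" or "wrist"; returns a dict with "color" (480x640x3 uint8, blue, green, red), "camera_matrix" (3x3 intrinsics, pixels), "k1" (the pictures are not rectified: a ray, as slopes to the right and down, at radius r is drawn at 1 + k1 r^2 times it, then the intrinsics apply), "camera_from_world" (4x4, takes a point from world to camera coordinates); the wrist camera has in their place "T_tool_cam" (4x4, takes a point from camera to tool coordinates, whose origin is the TCP and whose axes are the tool frame's). Camera axes: x right, y down, z forward; pixel columns grow to the right and rows downward; lengths in mm; the calibration is good to about 2 mm. A picture is of the moment at which its call begins: read the wrist's pose just before it. There is no depth.
- close_job(): hands the job in, once; it reports no verdict.
The state is a dict: "time": time; "joint_positions": joint angles; "dq": joint speeds; "tau": joint torques, N m; "tool_pos": TCP position; "tcp_rot": TCP orientation; "contact_force": force on the tool from outside, world axes, zero at the start; "moment": the same for the moment, N m; "grip_width": finger opening in mm.
Only numpy, scipy, OpenCV 4.12 (cv2) and the standard library are available. Lean on these libraries where they do the work, as an engineer would, in place of code of your own. Each camera call takes 0.05 s, during which the arm holds its last target.

### The job

Take the thicker of the two metal can capacitors from its wooden cradle and press it sideways into the pair of spring clips on the crossover board until it snaps fully home in both, its end still short of the brass contact. Then slide it along in the clips until its end bears on the contact's sprung plate with some 4 to 8 N, no more than 10 N, and let go so that it stays there. Press no harder than you need, and leave the thin can and the other things on the bench alone.

Things in the scene. Friction and masses are not known exactly. Their poses are not given: they have to be found in the camera images.
- can: the thicker metal can to be fitted: plain aluminium cylinder 28 mm in diameter, 150 mm long, ends alike and flat, 0.1 to 0.21 kg. Origin on its axis at mid-length, x along the axis. It starts level in a wooden V cradle, axis 42 mm above the bench; the two 12 mm wide supports stand 46 mm either side of the cradle's middle, the space between is open down to 8 mm above the bench
- board: plywood crossover board, 240 x 160 x 12 mm, fixed to the bench. Origin on the bench under the middle of the clip line; x runs along the clip line towards the contact plate, z up. Spring clips stand at x = -46 and +46 mm; between them it is clear down to its top, z = 12 mm. A coil (22 mm high) and a terminal plate (24 mm high) lie 78 to 82 mm off the clip line on the -y side
- clip_a (a point): the C-shaped steel spring clip at the board's x = -46 mm, 14 mm wide, open upwards; the point is where the can's axis passes when fully home (42 mm above the bench). Lips 9 mm above this point, flared tips 18 mm
- clip_b (a point): the like clip at x = +46 mm. A can coming down meets the flares some 20 mm above home, is resisted most (some 12 to 22 N over both clips) 10 to 15 mm above home, is drawn in from 6 mm above home and ends on a hard seat. Once home it can be slid lengthwise against a drag of some 3 to 9 N, and the clips hold it against the contact's spring with no more than that drag
- contact: fixed slotted foot (46 x 30 x 3 mm) at the +x end of the clip line; origin at its middle, 98 mm from the board's origin, 12 mm above the bench; x as the board's. Brass shoe with a small sprung plate (24 x 24 mm, centred on the can's axis) is clamped anywhere in the slot: the plate's face lies 75 to 91 mm from the board's origin, not measured. It springs back under load, about 4 N per mm
- thin_can: the thinner can, 20 mm in diameter, 110 mm long, in a like cradle; leave alone. Origin on its axis at mid-length, x along the axis. The two cradles trade places
- wax_tin: round tin with black lid, 67 mm in diameter, 64 mm high, a bystander; origin under its middle
- tape_roll: roll of black tape lying flat, 66 mm in diameter, 19 mm high, a bystander; origin under its middle
There are look-alikes about, which are no part of the job. Leave any green or red look-alike of the can alone.

How it is judged (in metres and radians):
On the way, in this order (a step that is already met when the one before it is completed fails the run):
1. the can is snapped fully home in both clips, its end not yet touching the contact (z of can in the frame of board between 0.0395 and 0.044 m and y of can in the frame of board between -0.003 and 0.003 m and angle between the x axis of can and the x axis of board, either way round below 0.04 rad and x of can in the frame of board between -0.02 and 0.022 m and contact force between can and contact below 0.3 N), for 0.2 s.
2. still home in the clips, the can has been slid until its end bears on the contact with more than 3 N (z of can in the frame of board between 0.0395 and 0.044 m and y of can in the frame of board between -0.003 and 0.003 m and angle between the x axis of can and the x axis of board, either way round below 0.04 rad and x of can in the frame of board between -0.02 and 0.022 m and contact force between can and contact above 3 N), for 0.1 s.
At the end, for the whole second after the job is handed in: The thick can lies fully home in both clips (axis within about 2 mm of seat height and 3 mm of the clip line, within 0.04 rad), its end still pressing on the sprung contact plate with over 1 N, released and at rest (z of can in the frame of board between 0.0395 and 0.044 m and y of can in the frame of board between -0.003 and 0.003 m and angle between the x axis of can and the x axis of board, either way round below 0.04 rad and x of can in the frame of board between -0.02 and 0.022 m and contact force between can and contact above 1 N and linear speed of can below 0.01 m/s); the robot touches nothing.
It fails at once if the contact is overloaded: the can presses on it with more than 11 N (contact force between can and contact above 11 N).
It fails at once if the can is forced into the clips or onto their seats (contact forces between can and board, contact included, adding up to over 60 N; pressing down with 30 N stays under it) (contact force between can and board above 60 N).
It fails at once if the thin can is moved more than 20 mm (distance of thin_can from where it was at the start of the episode above 0.02 m).
It fails at once if the wax tin or the tape roll is moved more than 30 mm (distance of any of wax_tin, tape_roll from where it was at the start of the episode above 0.03 m).
It also fails if it takes over 43 s, if anything falls off the work surface, if the arm or the gripper's body presses on something with over 40 N, if the wrist force passes 120 N, or if a joint passes its speed limit or range.

## Working session

There is one attempt and no reset: what is moved stays moved. The work goes in short steps, Python scripts to look and compute and a tool call to move; the robot and the scene stay as the last step left them, time stands still between calls to the robot, and variables do not carry over. Pictures are saved under pics/ and viewed, and the job is handed in when it is done.

Besides the shell and the picture viewer there is one more tool, called after ">>>" as name(argument=value, ...), one argument or row to a line, values as JSON. send_rows: Moves the arm, as the interface text tells. Its arguments: {"type":"object","properties":{"commands":{"type":"array","items":{"type":"array","items":{"type":"array","items":{"type":"number"}}}}},"required":["commands"]}

```bash
mkdir -p pics; ls
python3 - <<'E'
from plant import monitor, optics
import cv2,numpy as np
print(monitor.get_obs())
for n in ["side","top","wrist"]:
    d=optics.capture(n); cv2.imwrite(f"pics/{n}0.png",d["color"])
    print(n,{k:np.round(v,4).tolist() for k,v in d.items() if k!="color"})
E
```

```text
pics
{'time': 0.0, 'joint_positions': array([ 1.19899561e+00,  3.42715941e-01,  1.52503373e+00, -3.33184756e-05,
        1.27539062e+00, -1.46050796e-01]), 'dq': array([-0.00142774,  0.00027301, -0.00038896, -0.00079203,  0.00054722,
        0.00124562]), 'tau': array([ 1.45920269e-03, -4.31238449e+01, -2.44223267e+01,  7.19418470e-02,
        5.59475936e-02, -1.66351938e-04]), 'tool_pos': array([117.37672196, 511.28543373, 226.04264964]), 'tcp_rot': array([ 3.01612525,  1.56924836, -1.92200392]), 'contact_force': array([0.16367245, 0.02475725, 1.09613426]), 'moment': array([-0.01061395, -0.03151453, -0.00283528]), 'grip_width': 92.04818628356102}
side {'camera_matrix': [[603.796, 0.0, 323.5464], [0.0, 603.796, 236.9353], [0.0, 0.0, 1.0]], 'k1': -0.108, 'camera_from_world': [[-0.9997, -0.021, 0.0089, 504.1477], [-0.0176, 0.4612, -0.8871, 58.2536], [0.0145, -0.887, -0.4615, 1479.384], [0.0, 0.0, 0.0, 1.0]]}
top {'camera_matrix': [[571.3598, 0.0, 323.2205], [0.0, 571.3598, 233.3839], [0.0, 0.0, 1.0]], 'k1': -0.0875, 'camera_from_world': [[-0.0258, -0.9997, -0.0008, -40.3348], [-0.9886, 0.0256, -0.1487, 470.2502], [0.1486, -0.003, -0.9889, 1237.9384], [0.0, 0.0, 0.0, 1.0]]}
wrist {'camera_matrix': [[390.7673, 0.0, 323.3552], [0.0, 390.7673, 240.5532], [0.0, 0.0, 1.0]], 'k1': -0.0308, 'T_tool_cam': [[-0.0003, -0.2649, 0.9643, -158.1592], [0.0002, -0.9643, -0.2649, 71.5095], [1.0, 0.0001, 0.0003, -0.707], [0.0, 0.0, 0.0, 1.0]]}
```

View pics/top0.png

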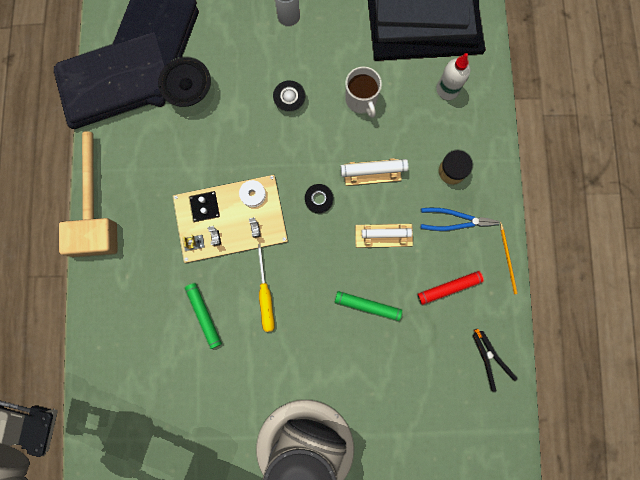

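View pics/side0.png

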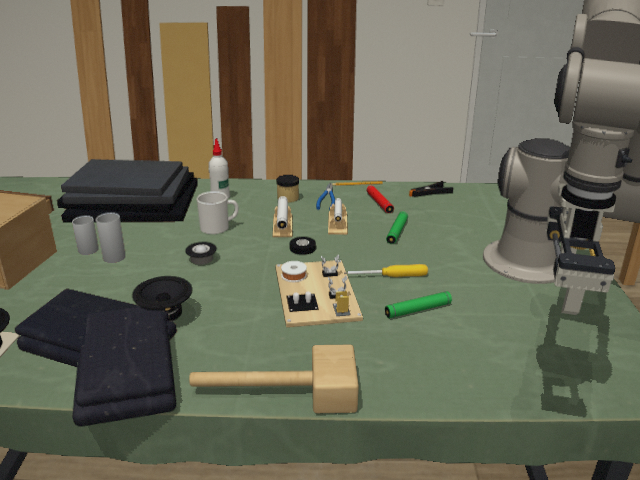

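View pics/wrist0.png

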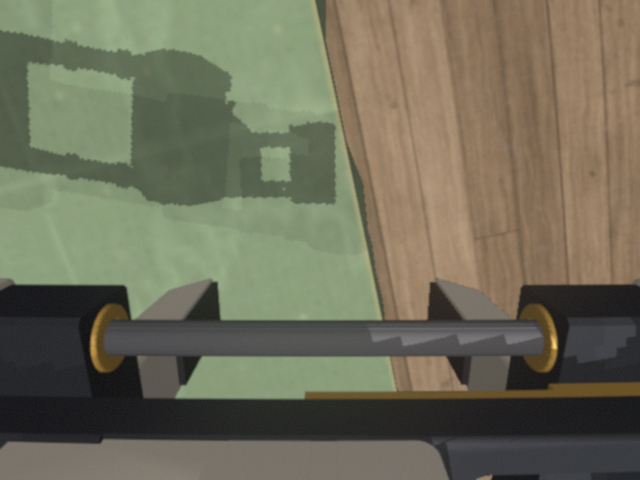

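Top view: the thick can is at about (374,169) and the thin can at (387,234). The clips are at (255,229) and (215,237), and the contact is at about (193,242). The wrist camera doesn't see any of these yet. Next I'll zoom in and measure.

```bash
cat > h.py <<'E'
import numpy as np,cv2
from scipy.spatial.transform import Rotation as R
from plant import monitor, optics
def und(uv,d):
    uv=np.atleast_2d(np.float64(uv))
    K=d["camera_matrix"]; return cv2.undistortPoints(uv[:,None],K,np.array([d["k1"],0,0,0.]))[:,0]
def pose(o=None):
    o=o or monitor.get_obs(); T=np.eye(4); T[:3,:3]=R.from_euler('xyz',o["tcp_rot"]).as_matrix(); T[:3,3]=o["tool_pos"]; return T
def wc(d,T=None):  # world_from_cam
    return np.linalg.inv(d["camera_from_world"]) if "camera_from_world" in d else T@d["T_tool_cam"]
def plane(uv,d,z,T=None):
    W=wc(d,T); p=und(uv,d); r=np.c_[p,np.ones(len(p))]@W[:3,:3].T; c=W[:3,3]
    return c+r*((z-c[2])/r[:,2])[:,None]
def proj(P,d,T=None):
    C=np.linalg.inv(wc(d,T)); rv=cv2.Rodrigues(C[:3,:3])[0]
    return cv2.projectPoints(np.atleast_2d(np.float64(P)),rv,C[:3,3],d["camera_matrix"],np.array([d["k1"],0,0,0.]))[0][:,0]
def tri(u1,d1,u2,d2):
    M=[];b=[]
    for u,d in((u1,d1),(u2,d2)):
        W=wc(d);p=und(u,d)[0];r=W[:3,:3]@np.r_[p,1];r/=np.linalg.norm(r);A=np.eye(3)-np.outer(r,r);M.append(A);b.append(A@W[:3,3])
    return np.linalg.lstsq(np.vstack(M),np.hstack(b),rcond=None)[0]
E
python3 - <<'E'
from h import *
im=cv2.imread("pics/top0.png")
a=cv2.resize(im[145:265,165:295],None,fx=6,fy=5.0)[:600,:780]
a=cv2.resize(im[165:265,165:297],None,fx=6,fy=6,interpolation=cv2.INTER_CUBIC);cv2.imwrite("pics/z1.png",a)
a=cv2.resize(im[150:250,330:430],None,fx=6,fy=6,interpolation=cv2.INTER_CUBIC);cv2.imwrite("pics/z2.png",a)
E
```

```text
(no output)
```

View pics/z1.png

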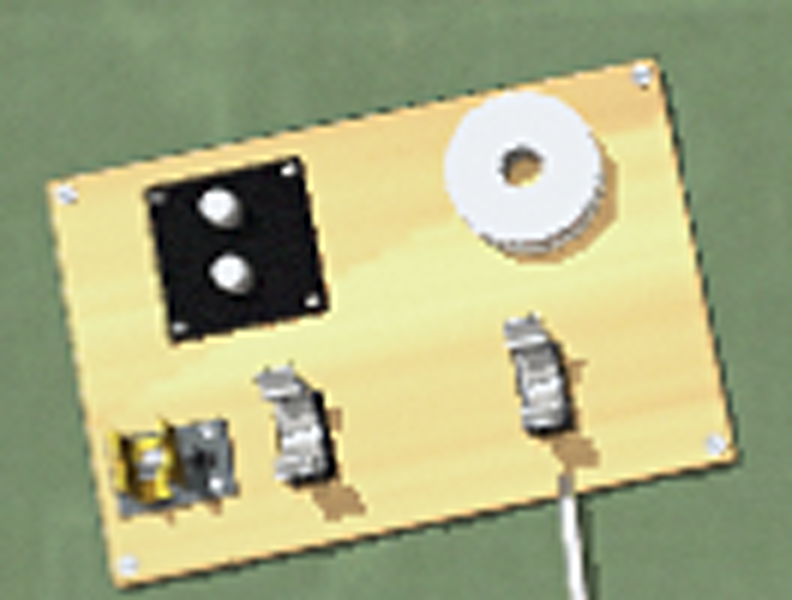

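View pics/z2.png

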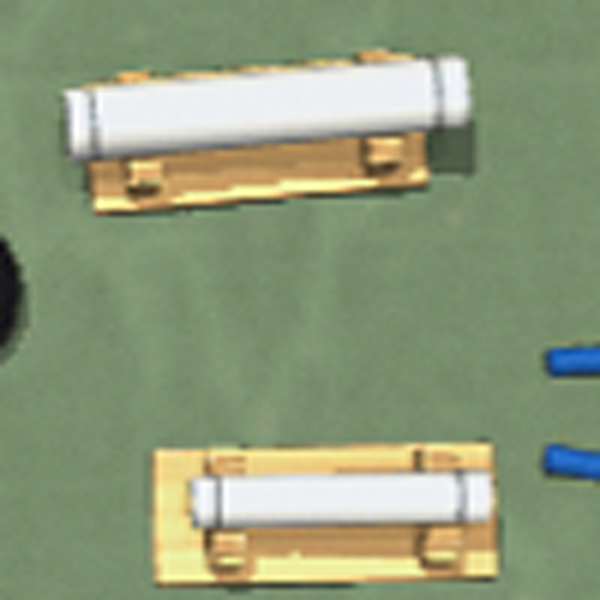

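Run:
```python
from h import *
d=optics.capture("top")
z2=lambda u,v:(330+(u+.5)/6-.5,150+(v+.5)/6-.5)
z1=lambda u,v:(165+(u+.5)/6-.5,165+(v+.5)/6-.5)
p=plane([z2(71,126),z2(469,90)],d,42+3);print("can",p,p.mean(0),np.linalg.norm(p[0]-p[1]))
c=plane([z1(50,185),z1(655,60),z1(735,460),z1(118,588)],d,12);print(c);print([np.linalg.norm(c[i]-c[i-1]) for i in range(4)],c.mean(0))
q=plane([z1(300,430),z1(542,378)],d,36);print("clips",q,np.linalg.norm(q[0]-q[1]),q.mean(0))
k=plane([z1(150,460)],d,42);print(k)
T=pose();print(T.round(3))
```

```text
can [[ 609.37005695  -97.07429833   45.        ]
 [ 619.69776321 -247.35347121   45.        ]] [ 614.53391008 -172.21388477   45.        ] 150.63363275831077
[[570.08877534 291.8972455   12.        ]
 [612.71423308  58.0746609   12.        ]
 [456.63464619  29.74656469  12.        ]
 [413.84125629 263.76484912  12.        ]]
[np.float64(158.75994121935796), np.float64(237.67610464114094), np.float64(158.62950066379585), np.float64(237.89878450205362)] [513.31972773 160.87083005  12.        ]
clips [[468.73798669 190.12415517  36.        ]
 [485.96710169  99.65623524  36.        ]] 92.0939028354749 [477.35254419 144.89019521  36.        ]
[[458.04341162 244.91447907  42.        ]]
[[-0.00000e+00 -9.75000e-01  2.24000e-01  1.17424e+02]
 [-1.00000e-03  2.24000e-01  9.75000e-01  5.11478e+02]
 [-1.00000e+00  0.00000e+00 -1.00000e-03  2.26320e+02]
 [ 0.00000e+00  0.00000e+00  0.00000e+00  1.00000e+00]]
```

>>> send_rows(
  commands=[
    [[0,-0.035,-0.021,7,0.06],[0,-0.035,-0.021,7,0.06],[0,-0.035,-0.021,7,0.06],[0,-0.035,-0.021,7,0.06],[0,-0.035,-0.021,7,0.06]],
  ],
)

```text
time: 0.62
tool_pos: [223.8, 341.4, 224.1]
tcp_rot: [1.661, 1.569, 2.387]
contact_force: [2.4, 0.5, 1.1]
grip_width: 63.7
```

```bash
cat >> h.py <<'E'
def togo(xyz,zang=None):
    T=pose(); print("pos",T[:3,3].round(1),"tool shift",(T[:3,:3].T@(np.array(xyz)-T[:3,3])).round(2))
    a=np.degrees(np.arctan2(T[1,2],T[0,2])); print("zang",a.round(2),"turn",None if zang is None else round(-(zang-a),2))
E
python3 -c "
from h import *
togo([482.7,115.4,226],10.35)"
```

```text
pos [223.8 341.4 224.1] tool shift [  -2.39 -340.89   43.49]
zang 41.6 turn 31.25
```

>>> send_rows(
  commands=[
    [[0,-0.035,0.01,7,0.06],[0,-0.035,0.012,7,0.06],[0,-0.034,0.015,7,0.06],[0,-0.034,0.017,7,0.06],[0,-0.033,0.019,3,0.06],[0,-0.033,0.019,0,0.06],[0,-0.033,0.019,0,0.06]],
  ],
)

```text
time: 1.2
tool_pos: [418.6, 151.0, 224.1]
tcp_rot: [2.273, 1.569, 2.437]
contact_force: [0.2, 0.6, -0.6]
grip_width: 59.6
```

```bash
python3 -c "
from h import *
togo([482.7,115.4,226],10.35)"
```

```text
pos [418.6 151.  224.1] tool shift [ -2.   -45.55  57.48]
zang 9.36 turn -0.99
```

>>> send_rows(
  commands=[
    [[0,-0.02,0.025,-1,0.06],[0,-0.02,0.025,0,0.06],[0,-0.005,0.008,0,0.06],[0,0,0,0,0.06],[0,0,0,0,0.06],[0,0,0,0,0.06]],
  ],
)

```text
time: 1.7
tool_pos: [488.5, 107.9, 222.5]
tcp_rot: [3.11, 1.568, -3.001]
contact_force: [-0.4, -0.4, 0.3]
grip_width: 59.6
```

```bash
python3 -c "
from h import *
togo([482.7,115.4,226],10.35)
T=pose();d=optics.capture('wrist');cv2.imwrite('pics/w1.png',d['color']);np.save('w1T.npy',T)
print(monitor.get_obs()['dq'].round(3), wc(d,T).round(3))"
```

```text
pos [488.5 107.9 222.5] tool shift [-3.47  8.34 -4.42]
zang 9.83 turn -0.52
[ 0.008 -0.007  0.002 -0.    -0.001 -0.004] [[ 9.85000e-01  1.66000e-01  4.30000e-02  4.76239e+02]
 [ 1.71000e-01 -9.50000e-01 -2.61000e-01  1.77483e+02]
 [-2.00000e-03  2.64000e-01 -9.64000e-01  3.80682e+02]
 [ 0.00000e+00  0.00000e+00  0.00000e+00  1.00000e+00]]
```

View pics/w1.png

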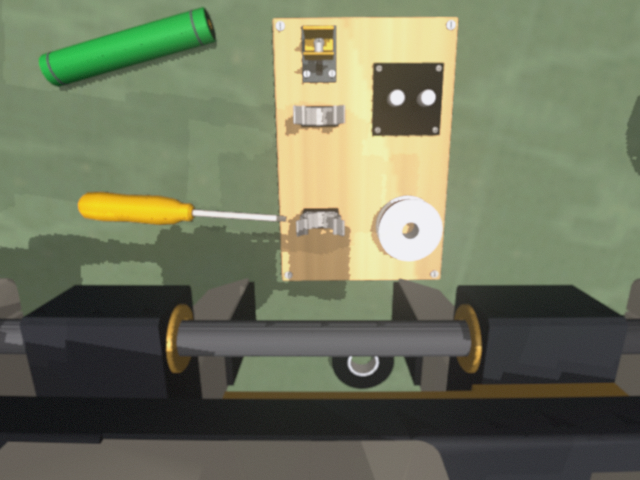

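The wrist view shows the whole board, with the clips at about (319,116) and (321,222) and the contact at (319,45). I'll zoom in to measure them.

Run:
```python
from h import *
im=cv2.imread("pics/w1.png")
for i,(x,y) in enumerate([(265,5),(265,85),(265,190)]):
    cv2.imwrite(f"pics/w1z{i}.png",cv2.resize(im[y:y+95,x:x+110],None,fx=6,fy=6,interpolation=cv2.INTER_CUBIC))
```

```text
(no output)
```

View pics/w1z0.png

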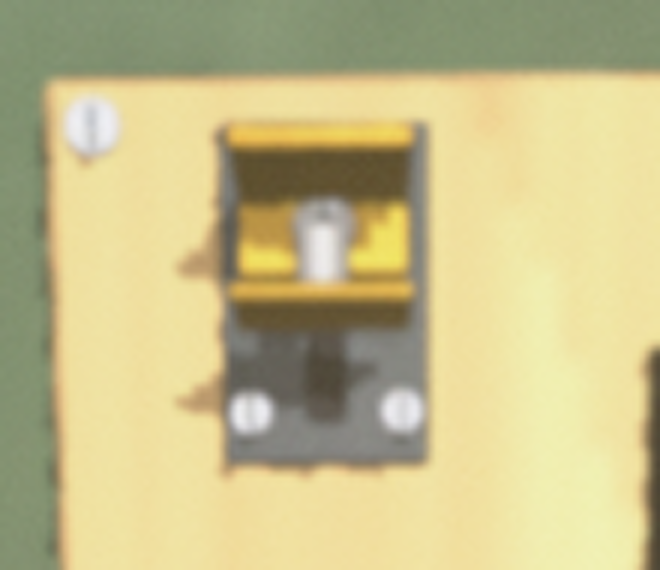

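View pics/w1z1.png

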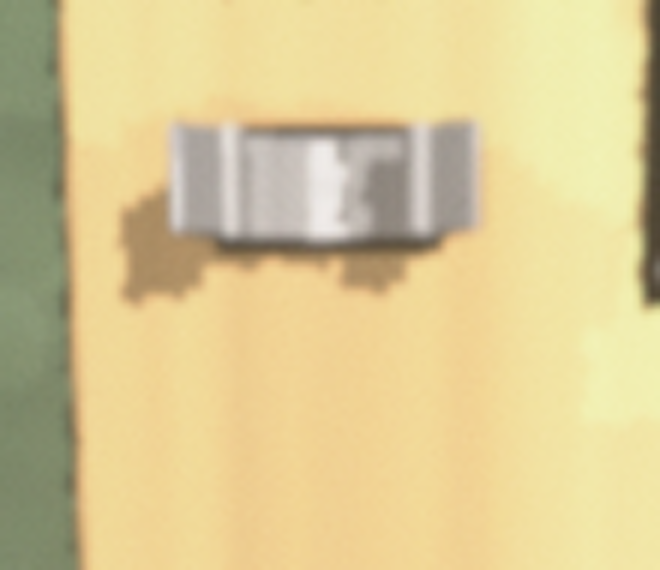

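View pics/w1z2.png

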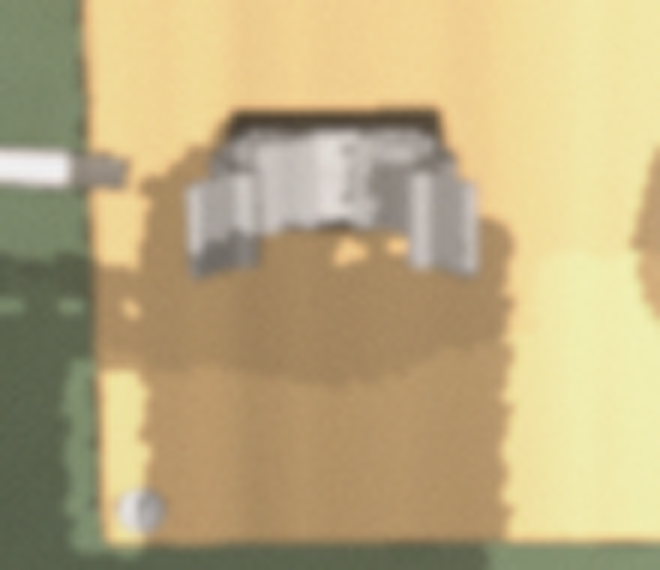

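Run:
```python
from h import *
d=optics.capture('wrist');T=np.load('w1T.npy')
def Z(x0,y0): return lambda u,v:(x0+(u+.5)/6-.5,y0+(v+.5)/6-.5)
b=Z(265,85);a=Z(265,190);k=Z(265,5)
B=plane([b(172,122),b(172,232),b(478,122),b(478,232)],d,60,T);A=plane([a(190,185),a(190,277),a(478,182),a(478,273)],d,60,T)
Bl=plane([b(232,180),b(420,180)],d,51,T);Al=plane([a(250,225),a(412,225)],d,51,T)
for n,v in(("b",B),("a",A),("bl",Bl),("al",Al)):print(n,v.round(1).tolist(),v.mean(0).round(2))
cb,ca=B.mean(0),A.mean(0);print("dist",np.linalg.norm(cb-ca))
L=(k(45,82),Z(265,190)(105,543))
c=plane([L[0],L[1],(457,18),(443,279.5)],d,12,T);print(c.round(1))
e=c[0]-c[1];print("left edge ang",np.degrees(np.arctan2(-e[0],e[1])),np.linalg.norm(e)); e=c[2]-c[3];print("right",np.degrees(np.arctan2(-e[0],e[1])),np.linalg.norm(e))
e=cb-ca;ang=np.degrees(np.arctan2(-e[0],e[1]));print("clip ang",ang)
x=np.array([-np.sin(np.radians(10.35)),np.cos(np.radians(10.35)),0]);o=(ca+cb)/2
f=plane([k(231,291+9),k(412,300),k(231,283)],d,54,T);print("plate x",(f-o)@x)
y=np.cross([0,0,1],x);print("plate y",(f-o)@y)
ft=plane([k(222,462),k(428,462),k(425,122)],d,15,T);print("foot x",(ft-o)@x,(ft-o)@y)
t=optics.capture('top');im=t['color'];
for P in (B,A,c): 
    for q in proj(P,t): cv2.circle(im,tuple(int(round(w*1)) for w in q),0,(0,0,255),-1)
cv2.imwrite('pics/t1.png',cv2.resize(im[165:265,165:297],None,fx=6,fy=6,interpolation=cv2.INTER_NEAREST))
```

```text
b [[448.6, 194.8, 60.0], [450.7, 181.2, 60.0], [487.8, 201.6, 60.0], [490.3, 188.0, 60.0]] [469.35 191.37  60.  ]
a [[465.1, 104.1, 60.0], [467.1, 90.9, 60.0], [504.7, 111.4, 60.0], [507.1, 98.5, 60.0]] [485.99 101.24  60.  ]
bl [[456.9, 189.3, 51.0], [481.8, 193.6, 51.0]] [469.35 191.44  51.  ]
al [[474.2, 97.7, 51.0], [497.3, 101.7, 51.0]] [485.73  99.68  51.  ]
dist 91.65760135456168
[[415.8 264.3  12. ]
 [458.7  29.9  12. ]
 [571.5 292.   12. ]
 [618.4  58.3  12. ]]
left edge ang 10.382214696509315 238.25454233309543
right 11.346528706974732 238.30215814881393
clip ang 10.46005762032334
plate x [90.32487252 90.09969165 92.35463083]
plate y [ 11.74014191 -11.53920048  11.69759059]
foot x [ 75.43699654  75.15281478 120.61732418] [ 15.42220548 -14.69186297 -14.32841564]
```

View pics/t1.png

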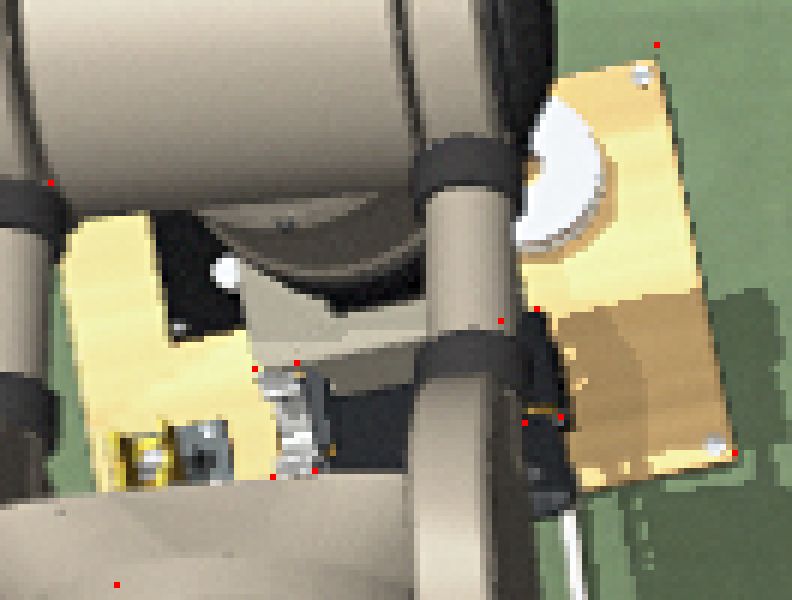

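```bash
python3 -c "
from h import *
togo([617.3,-212,226],3.93)"
```

```text
pos [488.3 108.3 222.9] tool shift [  -3.19 -337.73   71.95]
zang 9.9 turn 5.97
```

>>> send_rows(
  commands=[
    [[0,-0.037,0.008,3,0.06],[0,-0.037,0.008,3,0.06],[0,-0.037,0.009,0,0.06],[0,-0.037,0.009,0,0.06],[0,-0.037,0.01,0,0.06],[0,-0.037,0.01,0,0.06],[0,-0.037,0.01,0,0.06],[0,-0.037,0.01,0,0.06],[0,-0.02,0.005,0,0.06],[0,0,0,0,0.06]],
  ],
)

```text
time: 2.68
tool_pos: [596.0, -200.5, 225.6]
tcp_rot: [0.173, 1.569, 0.257]
contact_force: [-0.8, -0.4, -0.1]
grip_width: 60.0
```

>>> send_rows(
  commands=[
    [[0,0,0,0,0.06],[0,0,0,0,0.06]],
  ],
)

```text
time: 2.85
tool_pos: [595.6, -199.5, 225.3]
tcp_rot: [1.074, 1.569, 1.158]
contact_force: [-0.2, 0.8, -0.3]
grip_width: 60.1
```

```bash
python3 -c "
from h import *
togo([617.3,-212,226],3.93)
T=pose();d=optics.capture('wrist');cv2.imwrite('pics/w2.png',d['color']);np.save('w2T.npy',T)
print(monitor.get_obs()['dq'].round(3))"
```

```text
pos [ 595.6 -199.5  225.3] tool shift [ -0.73 -14.32  20.6 ]
zang 4.81 turn 0.88
[ 0.011 -0.006  0.002  0.001  0.001 -0.003]
```

View pics/w2.png

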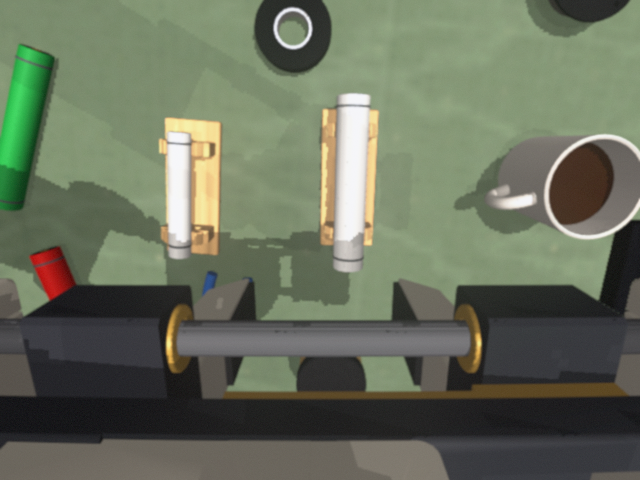

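The thick can runs from about (354,95) to (349,271), upright in the picture. I'll measure its side edges with a mask.

Run:
```python
from h import *
im=cv2.imread('pics/w2.png');d=optics.capture('wrist');T=np.load('w2T.npy')
cv2.imwrite('pics/w2z.png',cv2.resize(im[85:280,300:400],None,fx=3,fy=3,interpolation=cv2.INTER_CUBIC))
hsv=cv2.cvtColor(im,cv2.COLOR_BGR2HSV);m=((hsv[...,1]<45)&(hsv[...,2]>90)).astype(np.uint8)
roi=np.zeros_like(m);roi[88:280,318:385]=1;m&=roi
n,l,s,c=cv2.connectedComponentsWithStats(m);i=1+s[1:,4].argmax();print(s[i],c[i])
# contour -> corners
ct=max(cv2.findContours((l==i).astype(np.uint8),0,2)[0],key=cv2.contourArea)
print(cv2.approxPolyDP(ct,4,True)[:,0].tolist())
L=[];
for r in range(115,250,5):
    c=np.where(l[r]==i)[0]; L.append((r,c.min(),c.max()))
L=np.array(L);print(L[::4].tolist())
pl=plane(np.c_[L[:,1]-.5,L[:,0]],d,42,T);pr=plane(np.c_[L[:,2]+.5,L[:,0]],d,42,T)
mid=(pl+pr)/2
print('width',np.linalg.norm(pl-pr,axis=1).mean())
k=np.polyfit(mid[:,1],mid[:,0],1);print('slope ang',np.degrees(np.arctan(-k[0])),np.polyval(k,-172))
ends=plane([(353.5,95),(348.5,271)],d,50,T);print(ends,np.linalg.norm(ends[0]-ends[1]),ends.mean(0))
```

```text
[ 330   92   42  182 5625] [350.23626667 180.64231111]
[[360, 92], [339, 93], [335, 106], [330, 249], [333, 269], [344, 273], [359, 271], [363, 264], [371, 96]]
[[115, 337, 368], [135, 336, 367], [155, 336, 366], [175, 336, 365], [195, 335, 364], [215, 335, 364], [235, 334, 362]]
width 26.732783650841043
slope ang 3.7673591346655773 616.3240435057344
[[ 610.97558486  -96.72930265   50.        ]
 [ 622.03855719 -246.53723708   50.        ]] 150.21586658486254 [ 616.50707103 -171.63326987   50.        ]
```

View pics/w2z.png

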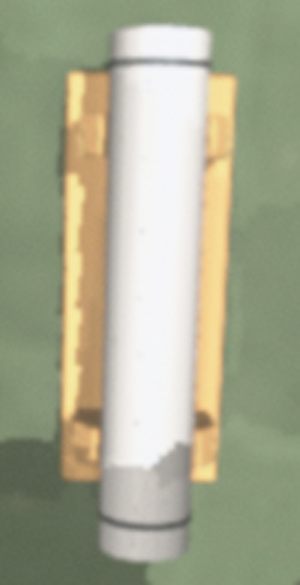

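Run:
```python
from h import *
d=optics.capture('top');T=np.load('w2T.npy');w=optics.capture('wrist')
for z in (40,60,90):print(z,plane([(370,116),(363,107)],d,z).round(0).tolist(), plane([(488,197),(548,190),(640,185)],w,z,T).round(0).tolist())
togo([616.4,-171,126],4.0)
```

```text
40 [[738.0, -167.0, 40.0], [761.0, -152.0, 40.0]] [[740.0, -170.0, 40.0], [793.0, -159.0, 40.0], [876.0, -147.0, 40.0]]
60 [[731.0, -165.0, 60.0], [753.0, -150.0, 60.0]] [[731.0, -168.0, 60.0], [781.0, -158.0, 60.0], [859.0, -146.0, 60.0]]
90 [[720.0, -162.0, 90.0], [742.0, -148.0, 90.0]] [[718.0, -164.0, 90.0], [763.0, -155.0, 90.0], [834.0, -145.0, 90.0]]
pos [ 595.8 -198.9  225.7] tool shift [99.8  25.93 22.79]
zang 4.88 turn 0.88
```

>>> send_rows(
  commands=[
    [[0.0,0.012,0.011,1,0.06],[0.0,0.012,0.011,0,0.06],[0.02,0,0,0,0.06],[0.035,0,0,0,0.06],[0.035,0,0,0,0.06],[0.02,0,0,0,0.06],[0,0,0,0,0.06]],
  ],
)

```text
time: 3.63
tool_pos: [621.2, -163.8, 117.5]
tcp_rot: [-0.253, 1.559, -0.174]
contact_force: [-1.2, 1.0, -0.7]
grip_width: 60.1
```

```bash
python3 -c "
from h import *
togo([616.4,-171,25],4.0)"
```

```text
pos [ 621.2 -163.8  117.5] tool shift [92.42 -6.57 -6.4 ]
zang 4.51 turn 0.51
```

>>> send_rows(
  commands=[
    [[0,-0.005,-0.0045,0.5,0.06],[0.02,-0.001,-0.001,0,0.06],[0,0,0,0,0.06],[0,0,0,0,0.06]],
  ],
)

```text
time: 3.97
tool_pos: [618.4, -168.9, 101.7]
tcp_rot: [-0.307, 1.555, -0.233]
contact_force: [0.7, 0.4, 0.3]
grip_width: 59.9
```

```bash
python3 -c "
from h import *
togo([616.4,-171,25],4.0);print(pose().round(4))"
```

```text
pos [ 618.4 -168.9  101.7] tool shift [76.66 -1.55 -3.37]
zang 4.19 turn 0.19
[[ 1.580000e-02 -7.300000e-02  9.972000e-01  6.184379e+02]
 [-3.800000e-03  9.973000e-01  7.310000e-02 -1.689199e+02]
 [-9.999000e-01 -4.900000e-03  1.550000e-02  1.016923e+02]
 [ 0.000000e+00  0.000000e+00  0.000000e+00  1.000000e+00]]
```

>>> send_rows(
  commands=[
    [[0.02,-0.0008,-0.0015,0,0.06],[0.02,-0.0008,-0.0015,0,0.06],[0.02,0,-0.001,0,0.06],[0.01,0,0,0,0.06],[0.0,0,0,0,0.06]],
  ],
)

```text
time: 4.38
tool_pos: [622.4, -173.9, 42.1]
tcp_rot: [-0.393, 1.535, -0.32]
contact_force: [0.3, 0.5, -0.0]
grip_width: 60.1
```

```bash
python3 -c "
from h import *
togo([616.4,-171,25],4.0);print(pose().round(4))"
```

```text
pos [ 622.4 -173.9   42.1] tool shift [16.9   3.59 -6.37]
zang 4.2 turn 0.2
[[ 3.350000e-02 -7.280000e-02  9.968000e-01  6.224439e+02]
 [-1.110000e-02  9.973000e-01  7.320000e-02 -1.739265e+02]
 [-9.994000e-01 -1.350000e-02  3.260000e-02  4.214590e+01]
 [ 0.000000e+00  0.000000e+00  0.000000e+00  1.000000e+00]]
```

>>> send_rows(
  commands=[
    [[0.004,0.0015,-0.003,0,0.06],[0.004,0.001,-0.0025,0,0.06],[0.004,0,0,0,0.06],[0.0,0,0,0,0.06]],
  ],
)

```text
time: 4.72
tool_pos: [619.4, -172.8, 34.3]
tcp_rot: [-0.405, 1.528, -0.332]
contact_force: [-0.1, 1.1, 0.6]
grip_width: 59.8
```

```bash
python3 -c "
from h import *
togo([616.4,-171,25],4.0);print(pose().round(4))"
```

```text
pos [ 619.4 -172.8   34.3] tool shift [ 9.18  2.15 -3.27]
zang 4.21 turn 0.21
[[ 4.040000e-02 -7.270000e-02  9.965000e-01  6.194412e+02]
 [-1.390000e-02  9.972000e-01  7.330000e-02 -1.727769e+02]
 [-9.991000e-01 -1.680000e-02  3.930000e-02  3.433200e+01]
 [ 0.000000e+00  0.000000e+00  0.000000e+00  1.000000e+00]]
```

```bash
python3 -c "
from h import *
o=monitor.get_obs();print(o['joint_positions'].round(3),o['dq'].round(3),o['tau'].round(1),o['moment'])"
```

```text
[-0.392  0.724  1.437  0.003  0.938 -0.467] [ 0.    -0.023 -0.006 -0.     0.01   0.   ] [ -0.  -57.7 -20.7   0.1  -0.3   0. ] [-0.13654153  0.08868128  0.04407583]
```

>>> send_rows(
  commands=[
    [[0.0,0.0,0,0,0.06],[0.0,0.0,0,0,0.06],[0.0,0.0,0,0,0.06]],
  ],
)

```text
time: 4.97
tool_pos: [620.2, -173.0, 35.8]
tcp_rot: [-0.409, 1.526, -0.335]
contact_force: [0.1, 0.2, 1.1]
grip_width: 59.9
```

```bash
python3 -c "
from h import *
togo([616.4,-171,25],4.0);print(pose().round(4))
o=monitor.get_obs();print(o['joint_positions'].round(3),o['dq'].round(3),o['tau'].round(1),o['moment'])"
```

```text
pos [ 620.2 -173.    35.8] tool shift [10.62  2.44 -4.06]
zang 4.22 turn 0.22
[[ 4.240000e-02 -7.280000e-02  9.964000e-01  6.201728e+02]
 [-1.480000e-02  9.972000e-01  7.350000e-02 -1.729729e+02]
 [-9.990000e-01 -1.780000e-02  4.120000e-02  3.581570e+01]
 [ 0.000000e+00  0.000000e+00  0.000000e+00  1.000000e+00]]
[-0.392  0.722  1.436  0.003  0.939 -0.467] [ 0.002 -0.005 -0.004  0.     0.001  0.001] [  0.  -57.2 -20.4   0.1  -0.1   0. ] [-0.07951718  0.0670615   0.00155573]
```

>>> send_rows(
  commands=[
    [[0.006,0.0015,-0.0025,0,0.06],[0.006,0.001,-0.002,0,0.06],[0.003,0,-0.001,0,0.06]],
  ],
)

```text
time: 5.22
tool_pos: [615.8, -171.3, 20.7]
tcp_rot: [-0.411, 1.523, -0.338]
contact_force: [0.1, -0.0, 0.2]
grip_width: 59.8
```

```bash
python3 -c "
from h import *
togo([616.4,-171,25],4.0);print(pose().round(4))
d=optics.capture('wrist');cv2.imwrite('pics/w3.png',d['color'])"
```

```text
pos [ 615.8 -171.3   20.7] tool shift [-4.28  0.18  0.83]
zang 4.22 turn 0.22
[[ 4.510000e-02 -7.280000e-02  9.963000e-01  6.157806e+02]
 [-1.590000e-02  9.972000e-01  7.360000e-02 -1.713043e+02]
 [-9.989000e-01 -1.910000e-02  4.380000e-02  2.068820e+01]
 [ 0.000000e+00  0.000000e+00  0.000000e+00  1.000000e+00]]
```

View pics/w3.png

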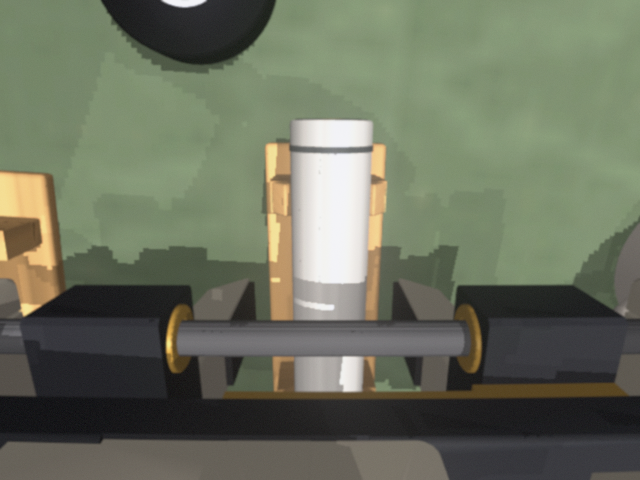

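The can (axis at about column 330) lies between the open fingers, so I'll close them.

>>> send_rows(
  commands=[
    [[0,0,0,0,0.045],[0,0,0,0,0.03],[0,0,0,0,0.015],[0,0,0,0,0.01],[0,0,0,0,0.01],[0,0,0,0,0.01],[0,0,0,0,0.01]],
  ],
)

```text
time: 5.85
tool_pos: [617.6, -171.1, 20.5]
tcp_rot: [-0.385, 1.519, -0.312]
contact_force: [0.2, 0.0, -1.4]
grip_width: 26.8
```

```bash
python3 -c "
from h import *
togo([616.4,-171,25],4.0);print(pose().round(4))"
```

```text
pos [ 617.6 -171.1   20.5] tool shift [-4.54  0.09 -0.98]
zang 4.21 turn 0.21
[[ 4.880000e-02 -7.250000e-02  9.962000e-01  6.176021e+02]
 [-1.570000e-02  9.972000e-01  7.330000e-02 -1.710862e+02]
 [-9.987000e-01 -1.920000e-02  4.750000e-02  2.050940e+01]
 [ 0.000000e+00  0.000000e+00  0.000000e+00  1.000000e+00]]
```

>>> send_rows(
  commands=[
    [[-0.01,0,0,0,0.01],[-0.02,0,0,0,0.01],[-0.025,0,0,0,0.01],[-0.025,0,0,0,0.01],[-0.02,0,0,0,0.01],[-0.01,0,0,0,0.01],[0,0,0,0,0.01]],
  ],
)

```text
time: 6.43
tool_pos: [608.5, -168.7, 135.1]
tcp_rot: [-0.398, 1.529, -0.325]
contact_force: [-0.4, 0.2, -1.1]
grip_width: 27.1
```

```bash
python3 -c "
from h import *
togo([477.7+10*.1805,146.3-9.8,120],10.4);print(pose().round(4))
d=optics.capture('wrist');cv2.imwrite('pics/w4.png',d['color'])"
```

```text
pos [ 608.5 -168.7  135.1] tool shift [   5.96  314.   -106.83]
zang 4.2 turn -6.2
[[ 3.930000e-02 -7.250000e-02  9.966000e-01  6.085201e+02]
 [-1.320000e-02  9.972000e-01  7.310000e-02 -1.687437e+02]
 [-9.991000e-01 -1.610000e-02  3.820000e-02  1.350869e+02]
 [ 0.000000e+00  0.000000e+00  0.000000e+00  1.000000e+00]]
```

View pics/w4.png

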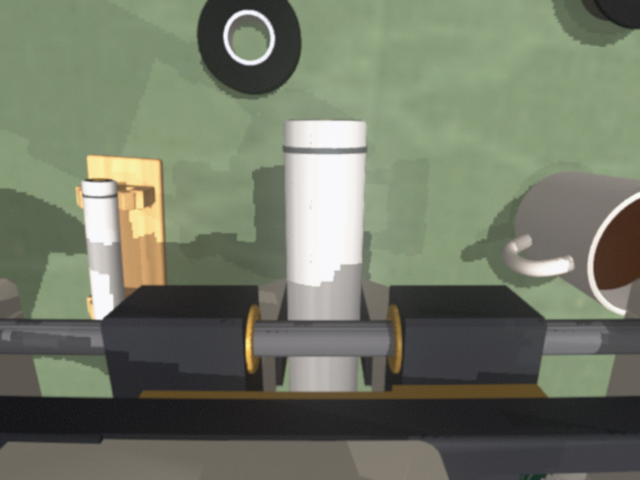

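```bash
python3 -c "
from h import *
d=optics.capture('wrist')
M=d['T_tool_cam'];
for px in [(326,120.5),(326,121.5)]:
  r=M[:3,:3]@np.r_[und([px],d)[0],1];c=M[:3,3]
  for X in (-37,-35.5,-34):print(px,X,(c+r*(X-c[0])/r[0]).round(2))
"
```

```text
(326, 120.5) -37 [-37.    74.36   0.26]
(326, 120.5) -35.5 [-35.5   74.4    0.27]
(326, 120.5) -34 [-34.    74.45   0.28]
(326, 121.5) -37 [-37.    74.07   0.26]
(326, 121.5) -35.5 [-35.5   74.11   0.27]
(326, 121.5) -34 [-34.    74.16   0.28]
```

>>> send_rows(
  commands=[
    [[0,0.02,-0.007,-2,0.01],[0,0.03,-0.011,-2,0.01],[0,0.033,-0.011,-2,0.01],[0,0.033,-0.011,0,0.01],[0,0.033,-0.011,0,0.01],[0,0.033,-0.011,0,0.01],[0,0.033,-0.011,0,0.01],[0,0.033,-0.011,0,0.01],[0,0.025,-0.01,0,0.01],[0,0.01,0,0,0.01]],
  ],
)

```text
time: 7.37
tool_pos: [453.5, 102.9, 108.0]
tcp_rot: [-1.16, 1.559, -0.986]
contact_force: [0.3, -0.4, -1.2]
grip_width: 27.1
```

```bash
python3 -c "
from h import *
togo([477.7+10*.1805,146.3-9.8,120],10.4);print(pose().round(4))"
```

```text
pos [453.5 102.9 108. ] tool shift [-12.16  28.45  31.54]
zang 10.01 turn -0.39
[[ 6.800000e-03 -1.738000e-01  9.848000e-01  4.534679e+02]
 [-1.020000e-02  9.847000e-01  1.738000e-01  1.028737e+02]
 [-9.999000e-01 -1.120000e-02  4.900000e-03  1.080109e+02]
 [ 0.000000e+00  0.000000e+00  0.000000e+00  1.000000e+00]]
```

```bash
cat >> h.py <<'E'
A=np.radians(10.4);BX=np.array([-np.sin(A),np.cos(A),0]);BY=np.array([-np.cos(A),-np.sin(A),0]);BO=np.array([477.7,146.3,0])
G=np.array([-21.5,-.7,.3])
def st(bx=-10,by=0,bz=100):
    o=monitor.get_obs();T=pose(o);c=T[:3,:3]@G+T[:3,3]
    p=[(c-BO)@BX,(c-BO)@BY,c[2]]
    tgt=BO+bx*BX+by*BY+[0,0,bz]
    f=o['contact_force']
    a=np.degrees(np.arctan2(T[1,2],T[0,2]))
    print('t',round(o['time'],2),'can board',np.round(p,2),'shift',(T[:3,:3].T@(tgt-c)).round(2),'turn',round(a-10.4,2),'F xyz board',np.round([f@BX,f@BY,f[2]],2),'toolx',T[:3,0].round(4),'toolyz',T[2,1].round(4),'w',o['grip_width'].round(1))
E
python3 -c "
from h import *
st(-10,0,110)"
```

```text
Traceback (most recent call last):
  File "h.py", line 33, in st
    print('t',round(o['time'],2),'can board',np.round(p,2),'shift',(T[:3,:3].T@(tgt-c)).round(2),'turn',round(a-10.4,2),'F xyz board',np.round([f@BX,f@BY,f[2]],2),'toolx',T[:3,0].round(4),'toolyz',T[2,1].round(4),'w',o['grip_width'].round(1))
                                                                                                                                                                                                                         ^^^^^^^^^^^^^^^^^^^^^
AttributeError: 'float' object has no attribute 'round'
```

```bash
sed -i "s/o\['grip_width'\].round(1)/round(o['grip_width'],1)/" h.py
python3 -c "
from h import *
st(-10,0,110)"
```

```text
t 7.37 can board [-38.8   31.48 129.52] shift [19.34 29.23 31.19] turn -0.39 F xyz board [-0.42 -0.2  -1.22] toolx [ 0.0068 -0.0102 -0.9999] toolyz -0.0112 w 27.1
```

>>> send_rows(
  commands=[
    [[0,0.012,0.013,-0.4,0.01],[0,0.012,0.013,0,0.01],[0.005,0.005,0.005,0,0.01],[0.01,0,0,0,0.01],[0.0,0,0,0,0.01],[0.0,0,0,0,0.01]],
  ],
)

```text
time: 7.87
tool_pos: [471.5, 140.7, 84.1]
tcp_rot: [-2.453, 1.555, -2.265]
contact_force: [0.4, 1.0, -1.3]
grip_width: 27.0
```

```bash
python3 -c "
from h import *
st(-10,0,80)
T=pose();d=optics.capture('wrist');cv2.imwrite('pics/w5.png',d['color']);np.save('w5T.npy',T)"
```

```text
t 7.87 can board [ -4.82   6.53 105.56] shift [25.53 -4.96  6.82] turn 0.38 F xyz board [ 0.9  -0.56 -1.25] toolx [-0.0103 -0.0124 -0.9999] toolyz -0.0102 w 27.0
```

View pics/w5.png

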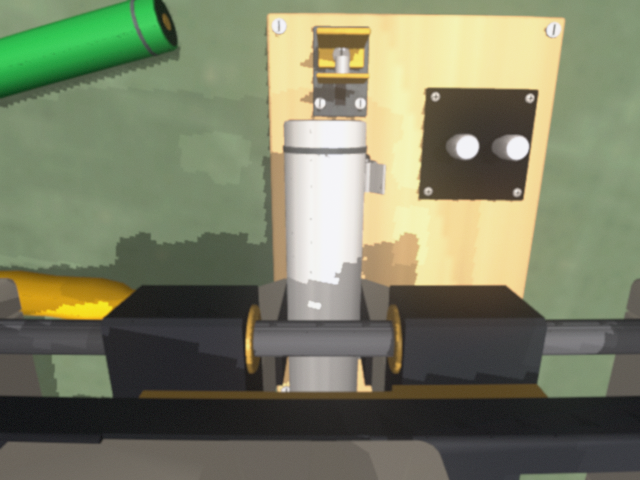

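>>> send_rows(
  commands=[
    [[0.005,-0.003,0.0035,0.3,0.01],[0.005,-0.002,0.0025,0,0.01],[0.008,0,0,0,0.01],[0.0,0,0,0,0.01],[0.0,0,0,0,0.01]],
  ],
)

```text
time: 8.33
tool_pos: [478.4, 134.2, 64.1]
tcp_rot: [-2.479, 1.554, -2.3]
contact_force: [0.5, -0.6, -1.8]
grip_width: 27.4
```

```bash
python3 -c "
from h import *
st(-10,0,68)"
```

```text
t 8.33 can board [-12.53   0.9   85.56] shift [17.52  2.71  1.13] turn -0.13 F xyz board [-0.66 -0.38 -1.8 ] toolx [-0.0115 -0.0128 -0.9999] toolyz -0.0106 w 27.4
```

>>> send_rows(
  commands=[
    [[0.006,0.0015,0.0007,0,0.01],[0.006,0.001,0,0,0.01],[0.0,0,0,0,0.01],[0.0,0,0,0,0.01]],
  ],
)

```text
time: 8.67
tool_pos: [478.5, 136.7, 50.8]
tcp_rot: [-2.477, 1.554, -2.298]
contact_force: [1.3, -0.3, -1.1]
grip_width: 27.4
```

```bash
python3 -c "
from h import *
st(-10,0,68)
T=pose();d=optics.capture('wrist');cv2.imwrite('pics/w6.png',cv2.resize(d['color'][0:280,180:460],None,fx=2,fy=2));
d=optics.capture('side');cv2.imwrite('pics/s6.png',cv2.resize(d['color'][230:330,260:380],None,fx=6,fy=6,interpolation=cv2.INTER_CUBIC))"
```

```text
t 8.67 can board [-10.1    0.36  72.35] shift [4.34 0.14 0.42] turn -0.16 F xyz board [-0.51 -1.18 -1.13] toolx [-0.0114 -0.0128 -0.9999] toolyz -0.0105 w 27.4
```

View pics/w6.png

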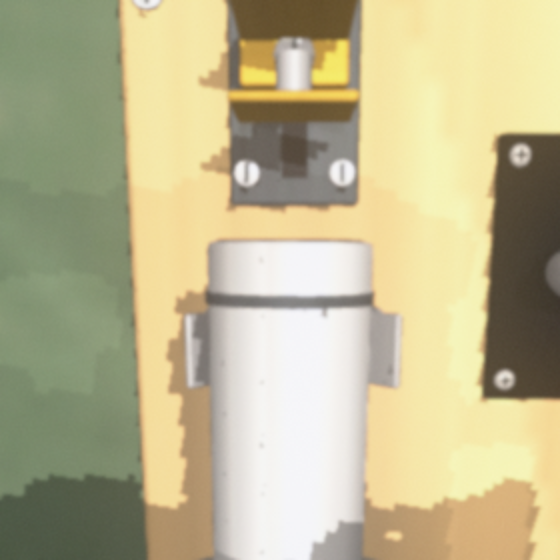

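View pics/s6.png

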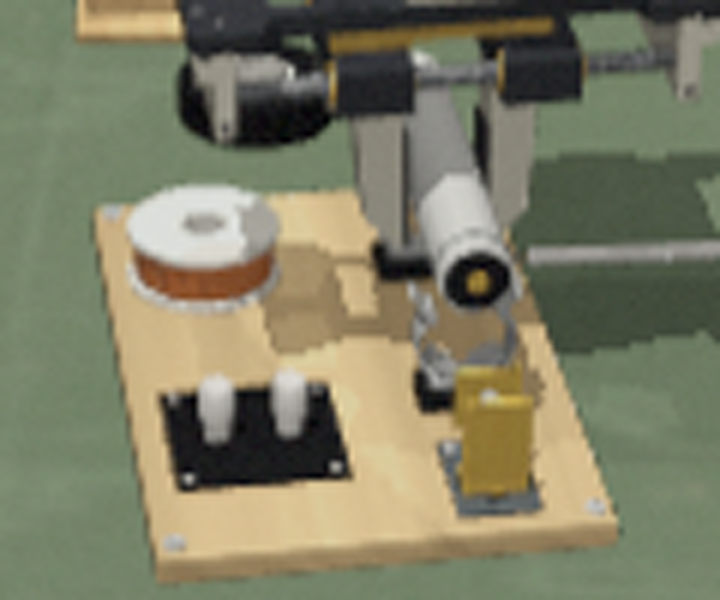

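>>> send_rows(
  commands=[
    [[0.004,0,0,0.1,0.01],[0.004,0,0.0,0,0.01],[0.003,0,0,0,0.01],[0.003,0,0,0,0.01]],
  ],
)

```text
time: 9.1
tool_pos: [479.6, 136.8, 37.4]
tcp_rot: [-2.289, 1.556, -2.112]
contact_force: [-1.7, -0.1, 14.8]
grip_width: 27.3
```

```bash
python3 -c "
from h import *
st(-10,0,42)"
```

```text
t 9.1 can board [-10.2   -0.69  58.89] shift [16.89  0.38 -0.53] turn -0.23 F xyz board [ 0.21  1.7  14.83] toolx [-0.0075 -0.0124 -0.9999] toolyz -0.0109 w 27.3
```

>>> send_rows(
  commands=[
    [[0.0035,0,0,0,0.01],[0.0035,0,0.0,0,0.01]],
  ],
)

```text
time: 9.27
tool_pos: [480.2, 136.7, 32.5]
tcp_rot: [-2.151, 1.557, -1.973]
contact_force: [-5.8, -0.8, 16.4]
grip_width: 27.4
```

```bash
python3 -c "
from h import *
st(-10,0,42)"
```

```text
t 9.27 can board [-10.37  -1.21  54.05] shift [12.05  0.51 -1.12] turn -0.17 F xyz board [ 0.28  5.87 16.38] toolx [-0.0053 -0.0126 -0.9999] toolyz -0.0114 w 27.4
```

>>> send_rows(
  commands=[
    [[0.0035,0,-0.001,0,0.01],[0.0035,0,-0.0005,0,0.01]],
  ],
)

```text
time: 9.43
tool_pos: [479.9, 136.4, 27.5]
tcp_rot: [-1.886, 1.559, -1.707]
contact_force: [-1.1, -0.3, 2.6]
grip_width: 27.3
```

```bash
python3 -c "
from h import *
st(-10,0,42)"
```

```text
t 9.43 can board [-10.53  -0.74  49.01] shift [ 7.    0.61 -0.71] turn -0.16 F xyz board [-0.15  1.11  2.63] toolx [-0.0017 -0.0122 -0.9999] toolyz -0.0117 w 27.3
```

Past the lips: the resistance has fallen away.

>>> send_rows(
  commands=[
    [[0.0025,0,-0.0005,0,0.01],[0.0025,0,0,0,0.01]],
  ],
)

```text
time: 9.6
tool_pos: [480.0, 136.7, 23.9]
tcp_rot: [-1.69, 1.56, -1.511]
contact_force: [-7.8, 3.5, 21.7]
grip_width: 26.9
```

```bash
python3 -c "
from h import *
st(-10,0,42)"
```

```text
t 9.6 can board [-10.33  -0.89  45.38] shift [ 3.37  0.36 -0.89] turn -0.19 F xyz board [ 4.9   7.06 21.74] toolx [ 7.000e-04 -1.120e-02 -9.999e-01] toolyz -0.0112 w 26.9
```

```bash
python3 -c "
from h import *
d=optics.capture('wrist');cv2.imwrite('pics/w7.png',cv2.resize(d['color'][0:280,180:460],None,fx=2,fy=2));
d=optics.capture('side');cv2.imwrite('pics/s7.png',cv2.resize(d['color'][230:330,260:380],None,fx=6,fy=6,interpolation=cv2.INTER_CUBIC));st()"
```

```text
t 9.7 can board [-10.19  -0.79  44.88] shift [-55.11  -0.43  -0.88] turn -0.18 F xyz board [3.7  0.9  6.75] toolx [ 4.000e-04 -1.120e-02 -9.999e-01] toolyz -0.0111 w 27.3
```

View pics/w7.png

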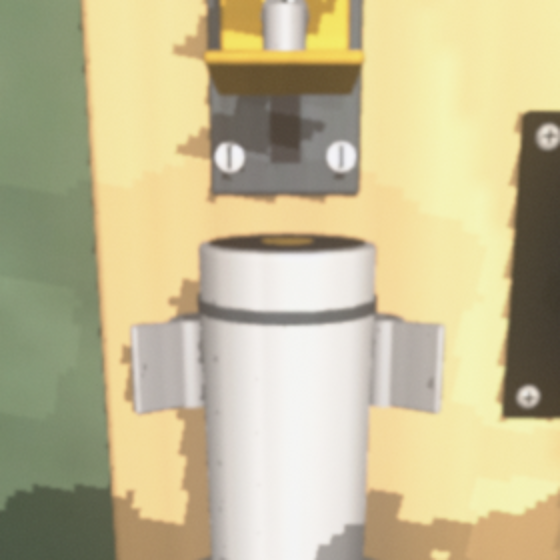

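View pics/s7.png

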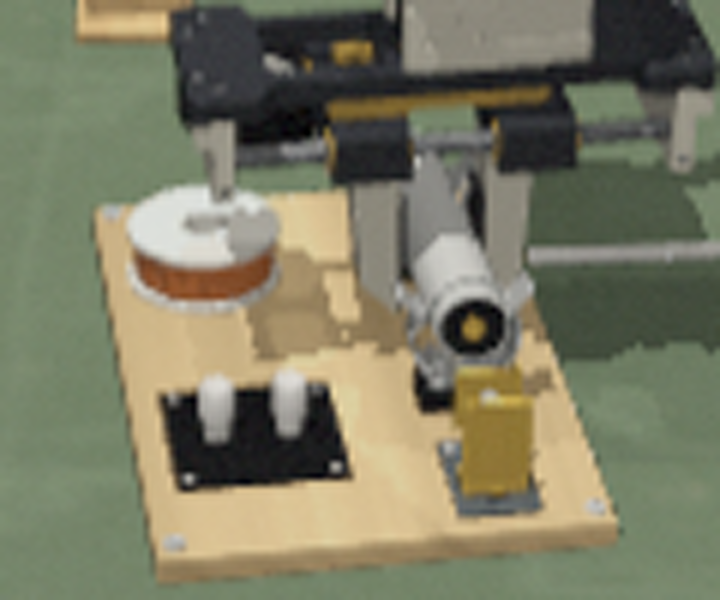

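Run:
```python
from h import *
d=optics.capture('side');W=wc(d)
def onbx(px,bx):
    r=W[:3,:3]@np.r_[und([px],d)[0],1];c=W[:3,3]-BO;t=(bx-c@BX)/(r@BX);p=c+r*t;return round(p@BY,2),round(p[2],2)
px=(260+(475+.5)/6-.5,230+(326+.5)/6-.5)
for bx in(63,64.3,66):print(bx,onbx(px,bx))
# calibrate: contact plate front? board corners z=12
def topr(q): return proj([BO+q[0]*BX+q[1]*BY+[0,0,q[2]]],d)[0]
for q in [(90,12,54),(90,-12,54),(65,0,42),(65,0,46)]:
    u=topr(q);print(q,u,((u-[260,230])*6).round())
# rod: tcp
```

```text
63 (np.float64(-1.89), np.float64(52.74))
64.3 (np.float64(-2.15), np.float64(53.57))
66 (np.float64(-2.48), np.float64(54.65))
(90, 12, 54) [347.68554791 289.68878142] [526. 358.]
(90, -12, 54) [336.33251663 290.60418733] [458. 364.]
(65, 0, 42) [339.69009372 288.64522956] [478. 352.]
(65, 0, 46) [339.73107293 287.04785629] [478. 342.]
```

Side view: the can's near end is at about (339,284), which puts it roughly 11 mm too high. The wrist view now shows the end face. So clip a took the can first and the can pivoted in the pads, leaving its +x end still on clip b's lips. I'll regrip nearer clip b and press there.

>>> send_rows(
  commands=[
    [[0,0,0,0,0.045],[0,0,0,0,0.045],[0,0,0,0,0.045],[0,0,0,0,0.045],[0,0.01,0,0,0.045],[0,0.01,0,0,0.045],[0,0.006,0,0,0.045],[0,0,0,0,0.045]],
  ],
)

```text
time: 10.42
tool_pos: [474.9, 164.8, 22.1]
tcp_rot: [-1.74, 1.56, -1.563]
contact_force: [0.0, 0.5, 0.3]
grip_width: 44.7
```

```bash
python3 -c "
from h import *
st(20,0,48)
d=optics.capture('wrist');cv2.imwrite('pics/w8.png',d['color'])
d=optics.capture('side');cv2.imwrite('pics/s8.png',cv2.resize(d['color'][230:330,260:380],None,fx=6,fy=6,interpolation=cv2.INTER_CUBIC));st()"
```

```text
t 10.42 can board [18.28 -0.94 43.61] shift [-4.4   1.67 -0.95] turn -0.24 F xyz board [ 0.47 -0.13  0.31] toolx [ 1.000e-04 -1.120e-02 -9.999e-01] toolyz -0.011 w 44.7
t 10.52 can board [17.5  -0.96 43.64] shift [-56.05 -28.14  -0.95] turn -0.24 F xyz board [-0.07  0.26 -0.02] toolx [ 1.000e-04 -1.140e-02 -9.999e-01] toolyz -0.0113 w 45.2
```

View pics/w8.png

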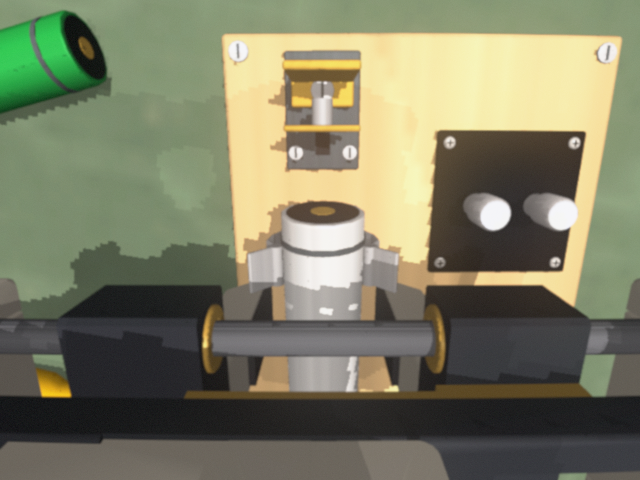

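View pics/s8.png

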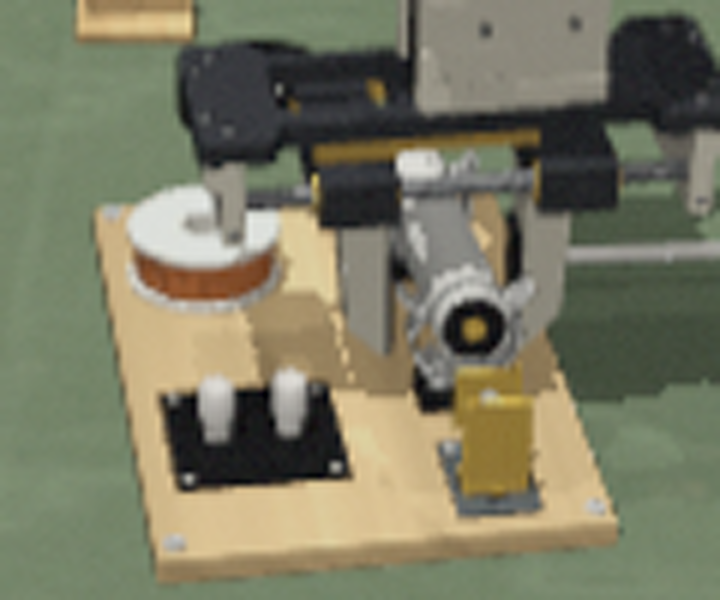

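>>> send_rows(
  commands=[
    [[-0.004,0.002,-0.001,-0.2,0.045],[0,0,0,0,0.03],[0,0,0,0,0.015],[0,0,0,0,0.01],[0,0,0,0,0.01],[0,0,0,0,0.01]],
  ],
)

```text
time: 11.02
tool_pos: [474.3, 166.1, 26.9]
tcp_rot: [-1.599, 1.56, -1.418]
contact_force: [0.4, 1.7, 0.1]
grip_width: 27.0
```

```bash
python3 -c "
from h import *
st(20,0,48)"
```

```text
t 11.02 can board [19.58 -0.49 48.36] shift [ 0.35  0.42 -0.49] turn -0.04 F xyz board [ 1.63 -0.69  0.11] toolx [ 0.0017 -0.0108 -0.9999] toolyz -0.0109 w 27.0
```

>>> send_rows(
  commands=[
    [[0.0025,0,0,0,0.01],[0.0025,0,0,0,0.01]],
  ],
)

```text
time: 11.18
tool_pos: [474.5, 166.2, 22.9]
tcp_rot: [-1.5, 1.56, -1.32]
contact_force: [-2.2, 1.6, 3.5]
grip_width: 27.3
```

```bash
python3 -c "
from h import *
st(20,0,42)"
```

```text
t 11.18 can board [19.72 -0.77 44.36] shift [ 2.36  0.31 -0.77] turn -0.08 F xyz board [2.02 1.89 3.48] toolx [ 0.0026 -0.0101 -0.9999] toolyz -0.0104 w 27.3
```

>>> send_rows(
  commands=[
    [[0.002,0,-0.0005,0,0.01],[0.002,0,0,0,0.01]],
  ],
)

```text
time: 11.35
tool_pos: [474.4, 166.2, 19.1]
tcp_rot: [-1.378, 1.56, -1.198]
contact_force: [-1.7, 1.4, 16.7]
grip_width: 27.5
```

```bash
python3 -c "
from h import *
st(20,0,42)
d=optics.capture('wrist');cv2.imwrite('pics/w9.png',cv2.resize(d['color'][0:280,180:460],None,fx=2,fy=2));
d=optics.capture('side');cv2.imwrite('pics/s9.png',cv2.resize(d['color'][230:330,260:380],None,fx=6,fy=6,interpolation=cv2.INTER_CUBIC));st()"
```

```text
t 11.35 can board [19.71 -0.65 40.56] shift [-1.45  0.27 -0.65] turn -0.08 F xyz board [ 1.69  1.45 16.69] toolx [ 0.0038 -0.0098 -0.9999] toolyz -0.0103 w 27.5
t 11.45 can board [19.73 -0.67 40.6 ] shift [-59.09 -30.34  -0.51] turn -0.08 F xyz board [ 1.53 -0.74  3.29] toolx [ 0.0037 -0.0098 -0.9999] toolyz -0.0103 w 26.9
```

View pics/w9.png

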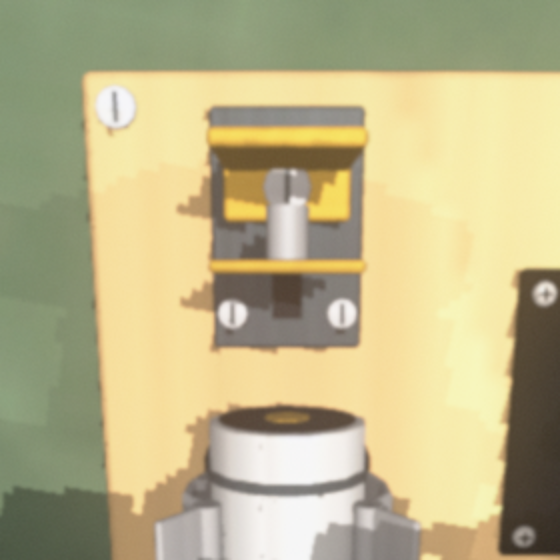

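View pics/s9.png

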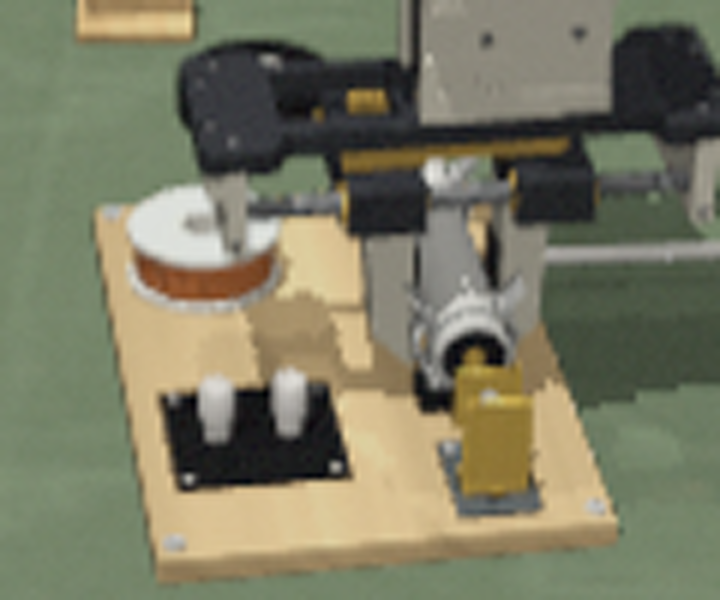

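>>> send_rows(
  commands=[
    [[0,0,0,0,0.045],[0,0,0,0,0.045],[0,0,0,0,0.045],[0,0,0,0,0.045],[-0.015,0,0,0,0.045],[-0.03,-0.02,0,0,0.045],[-0.03,-0.02,0,0,0.045],[-0.02,0,0,0,0.045],[0,0,0,0,0.045]],
  ],
)

```text
time: 12.2
tool_pos: [478.9, 125.1, 114.5]
tcp_rot: [-2.209, 1.556, -2.027]
contact_force: [0.6, -0.3, 0.1]
grip_width: 44.9
```

```bash
python3 -c "
from h import *
st(-20,0,42)
T=pose();np.save('w10T.npy',T)
d=optics.capture('wrist');cv2.imwrite('pics/w10.png',d['color'])
d=optics.capture('side');cv2.imwrite('pics/s10f.png',d['color']);cv2.imwrite('pics/s10.png',cv2.resize(d['color'][230:330,260:380],None,fx=6,fy=6,interpolation=cv2.INTER_CUBIC))"
```

```text
t 12.2 can board [-21.51   2.14 135.96] shift [93.92  2.6   2.95] turn -0.02 F xyz board [-0.41 -0.56  0.12] toolx [-0.0064 -0.013  -0.9999] toolyz -0.0116 w 44.9
```

View pics/w10.png

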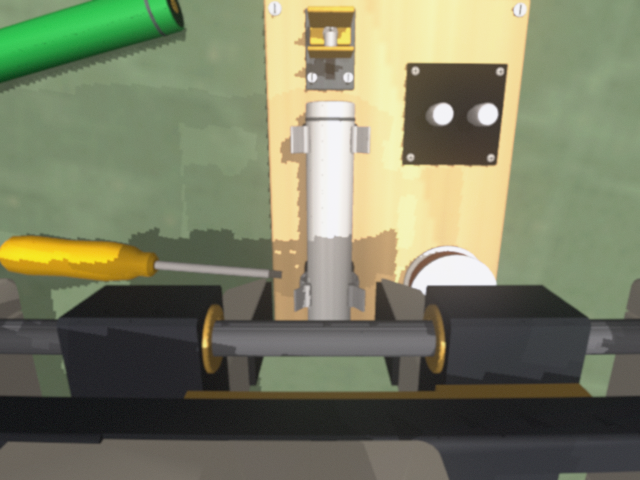

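View pics/s10.png

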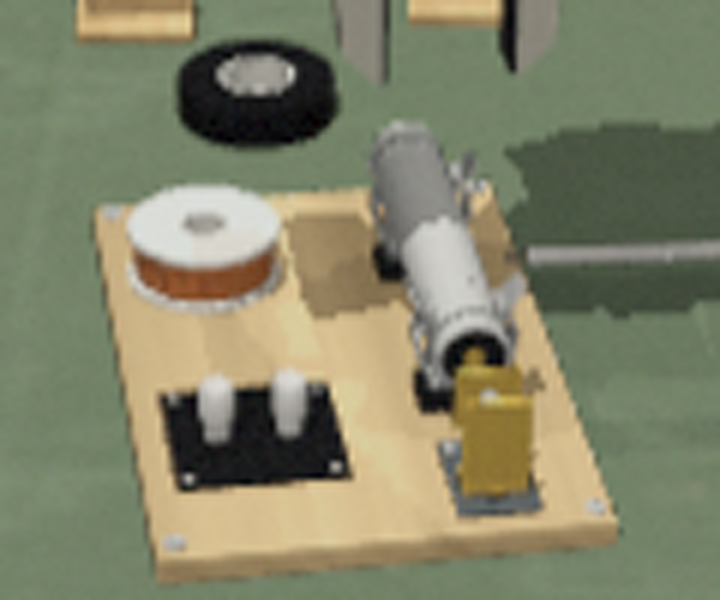

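Run:
```python
from h import *
w=optics.capture('wrist');T=np.load('w10T.npy')
e=plane([(331,101)],w,56,T)[0]-BO;print('end bx,by',e@BX,e@BY)
for z in(53,56,60): 
  e=plane([(331,101)],w,z,T)[0]-BO;print(z,e@BX)
for r,l,rr in((160,308,354.5),(220,309,352)):
  p=plane([(l,r),(rr,r)],w,42,T)-BO;print('mid by',(p@BY).mean(),(p@BX).mean(), np.ptp(p@BY))
d=optics.capture('side')
im=cv2.imread('pics/s10f.png');S=6
big=cv2.resize(im[230:330,260:380],None,fx=S,fy=S,interpolation=cv2.INTER_CUBIC)
th=np.linspace(0,2*np.pi,40)
ex=e@BX
for bx,col in((64.5,(0,0,255)),(-85.5,(255,0,0))):
  P=np.array([BO+bx*BX+14*np.cos(t)*BY+[0,0,42+14*np.sin(t)] for t in th])
  u=(proj(P,d)-[260,230]+.5)*S
  cv2.polylines(big,[u.astype(int)],True,col,1)
# board corners & plate check
for q in [(90,12,54),(90,-12,54),(90,12,30)]:
  u=(proj([BO+q[0]*BX+q[1]*BY+[0,0,q[2]]],d)[0]-[260,230]+.5)*S;cv2.circle(big,tuple(u.astype(int)),3,(0,255,0),1)
c=np.array([[415.8,264.3,12.],[458.7,29.9,12],[571.5,292,12]])
for u in proj(c,d): cv2.circle(big,tuple(((u-[260,230]+.5)*S).astype(int)),3,(255,0,255),1)
cv2.imwrite('pics/s10o.png',big)
```

```text
end bx,by 65.44223585705444 -0.34421072152208254
53 65.63738698566054
56 65.44223585705444
60 65.18203435224629
mid by -0.7843496796507523 33.97529402052274 26.886509496333446
mid by -0.5181434526222892 -1.5985273251259782 25.911483344680484
```

View pics/s10o.png

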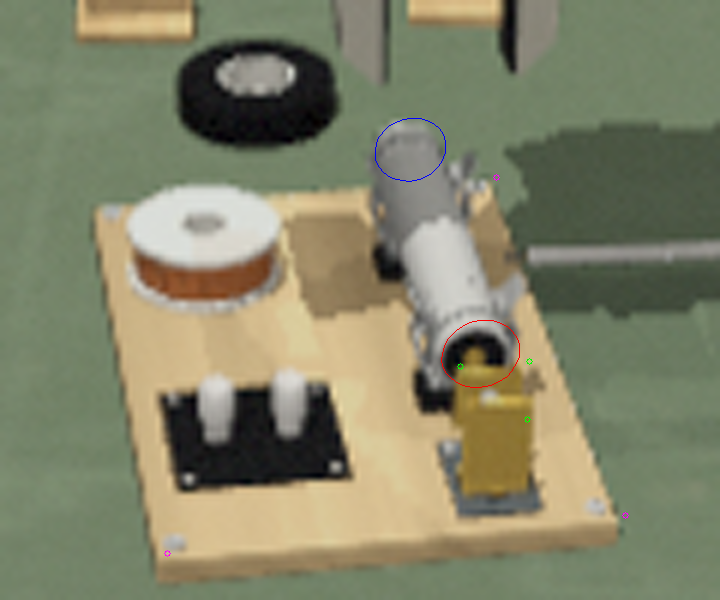

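The overlay agrees within about 2 mm after the constant camera offset, so both ends are level and home. The can's end is near x=65, short of the plate at about 90. I'll regrip at x≈-20, press lightly to check seating, then slide.

>>> send_rows(
  commands=[
    [[0.02,0.001,0.001,0,0.045],[0.03,0.001,0.001,0,0.045],[0.02,0,0.0005,0,0.045],[0.01,0,0,0,0.045],[0,0,0,0,0.045],[0,0,0,0,0.045]],
  ],
)

```text
time: 12.9
tool_pos: [471.9, 128.5, 19.8]
tcp_rot: [-2.806, 1.54, -2.62]
contact_force: [3.9, 0.9, 3.0]
grip_width: 45.5
```

```bash
python3 -c "
from h import *
st(-20,0,42)"
```

```text
t 12.9 can board [-16.91   8.05  41.24] shift [-0.95 -3.13  8.01] turn 0.25 F xyz board [ 0.23 -4.01  2.99] toolx [-0.0263 -0.0151 -0.9995] toolyz -0.01 w 45.5
```

>>> send_rows(
  commands=[
    [[0,-0.001,0.004,0.2,0.045],[0,-0.001,0.004,0,0.045],[0,0,0,0,0.045]],
  ],
)

```text
time: 13.15
tool_pos: [480.7, 128.5, 19.6]
tcp_rot: [-2.812, 1.54, -2.629]
contact_force: [0.5, 0.1, -1.1]
grip_width: 44.7
```

```bash
python3 -c "
from h import *
st(-20,-.6,42)"
```

```text
t 13.15 can board [-18.51  -0.64  41.14] shift [-0.85 -1.5  -0.07] turn 0.09 F xyz board [-0.03 -0.49 -1.12] toolx [-0.027  -0.0152 -0.9995] toolyz -0.01 w 44.7
```

>>> send_rows(
  commands=[
    [[0,0,0,0,0.03],[0,0,0,0,0.015],[0,0,0,0,0.01],[0,0,0,0,0.01],[0,0,0,0,0.01]],
  ],
)

```text
time: 13.57
tool_pos: [480.7, 128.4, 21.2]
tcp_rot: [-2.799, 1.54, -2.616]
contact_force: [2.9, -0.4, -5.0]
grip_width: 27.1
```

```bash
python3 -c "
from h import *
st(-20,-.6,42)"
```

```text
t 13.57 can board [-18.66  -0.61  42.64] shift [ 0.66 -1.33  0.  ] turn 0.07 F xyz board [-0.88 -2.82 -4.96] toolx [-0.0262 -0.0152 -0.9995] toolyz -0.0102 w 27.1
```

>>> send_rows(
  commands=[
    [[0.0015,0,0,0,0.01],[0.0015,0,0,0,0.01]],
  ],
)

```text
time: 13.73
tool_pos: [480.8, 128.4, 20.9]
tcp_rot: [-2.777, 1.542, -2.594]
contact_force: [-7.8, -1.8, 20.9]
grip_width: 27.2
```

```bash
python3 -c "
from h import *
st(-20,-.6,42)"
```

```text
t 13.73 can board [-18.66  -0.71  42.38] shift [ 0.39 -1.34 -0.1 ] turn 0.08 F xyz board [-0.4   7.96 20.87] toolx [-0.0249 -0.0152 -0.9996] toolyz -0.0104 w 27.2
```

>>> send_rows(
  commands=[
    [[-0.0005,0,0,0,0.01],[0,0.003,0,0,0.01],[0,0.003,0,0,0.01],[0,0.003,0,0,0.01],[0,0.003,0,0,0.01]],
  ],
)

```text
time: 14.15
tool_pos: [478.7, 139.6, 21.1]
tcp_rot: [-2.718, 1.541, -2.535]
contact_force: [-1.2, -6.4, 1.5]
grip_width: 27.1
```

```bash
python3 -c "
from h import *
st(-20,-.6,42)
d=optics.capture('wrist');cv2.imwrite('pics/w11.png',d['color'])"
```

```text
t 14.15 can board [-7.21 -0.65 42.57] shift [  0.73 -12.78  -0.04] turn 0.05 F xyz board [-6.11  2.32  1.49] toolx [-0.0243 -0.0169 -0.9996] toolyz -0.0122 w 27.1
```

View pics/w11.png

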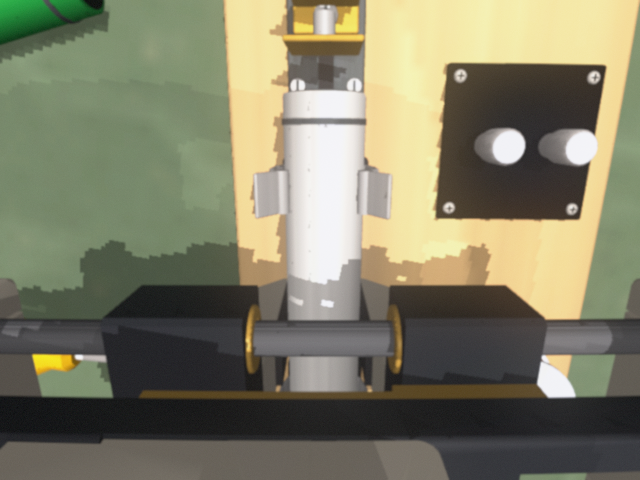

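```bash
cat > gap.py <<'E'
from h import *
import sys
def gap(r1,r2):
    T=pose();d=optics.capture('wrist')
    a=plane([(325,r1)],d,56,T)[0]-BO;b=plane([(325,r2)],d,54,T)[0]-BO
    print('end',a@BX,'plate',b@BX,'gap',(b-a)@BX)
E
python3 -c "
from gap import *
gap(91.5,40.5)"
python3 -c "
import cv2;im=cv2.imread('pics/w11.png');cv2.imwrite('pics/w11z.png',cv2.resize(im[20:110,270:380],None,fx=6,fy=6,interpolation=cv2.INTER_CUBIC))"
```

```text
end 76.83264753469203 plate 91.05840286658584 gap 14.22575533189381
```

View pics/w11z.png

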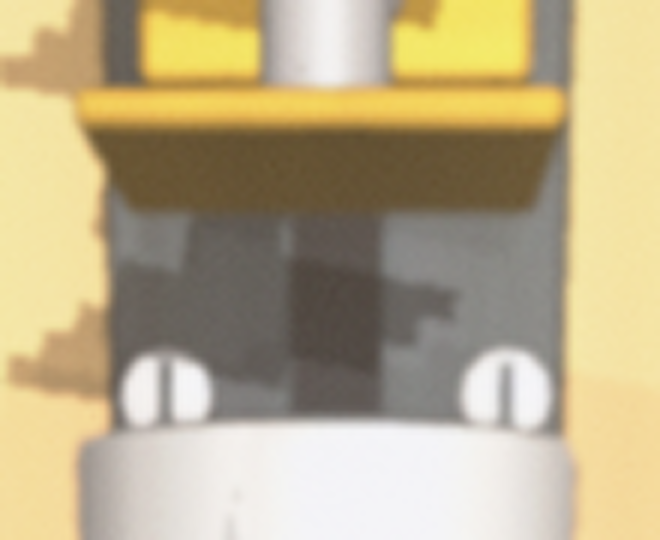

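>>> send_rows(
  commands=[
    [[0,0.003,0,0,0.01],[0,0.003,0,0,0.01],[0,0.002,0,0,0.01]],
  ],
)

```text
time: 14.5
tool_pos: [477.2, 148.1, 21.1]
tcp_rot: [-2.717, 1.541, -2.534]
contact_force: [-0.2, -4.6, -0.5]
grip_width: 27.2
```

```bash
python3 -c "
from h import *
st(-20,-.6,42)
d=optics.capture('wrist');cv2.imwrite('pics/w12.png',cv2.resize(d['color'][20:120,270:380],None,fx=6,fy=6,interpolation=cv2.INTER_CUBIC))"
```

```text
t 14.5 can board [ 1.42 -0.7  42.62] shift [  0.89 -21.41  -0.11] turn 0.06 F xyz board [-4.53  1.02 -0.51] toolx [-0.0242 -0.0168 -0.9996] toolyz -0.0121 w 27.2
```

View pics/w12.png

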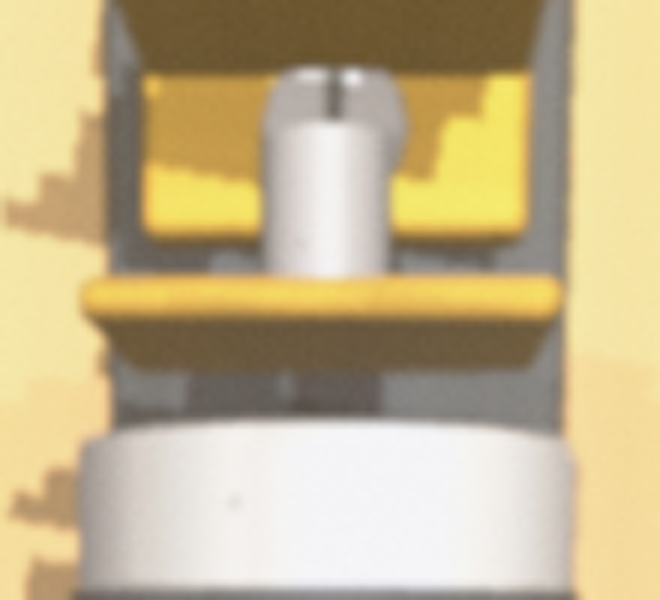

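>>> send_rows(
  commands=[
    [[0,0.0015,0,0,0.01],[0,0.001,0,0,0.01]],
  ],
)

```text
time: 14.72
tool_pos: [476.6, 151.1, 21.1]
tcp_rot: [-2.72, 1.541, -2.537]
contact_force: [-0.6, -4.3, -1.2]
grip_width: 27.2
```

```bash
python3 -c "
from h import *
st(-20,-.6,42)"
```

```text
t 14.72 can board [ 4.5 -0.7 42.6] shift [  0.9  -24.49  -0.12] turn 0.08 F xyz board [-4.08  1.33 -1.18] toolx [-0.0241 -0.0167 -0.9996] toolyz -0.012 w 27.2
```

>>> send_rows(
  commands=[
    [[0,0.0007,0,0,0.01]],
  ],
)

```text
time: 14.8
tool_pos: [476.5, 151.9, 21.1]
tcp_rot: [-2.717, 1.541, -2.534]
contact_force: [0.2, -3.4, -0.4]
grip_width: 27.3
```

```bash
python3 -c "
from h import *
st(-20,-.6,42)"
```

```text
t 14.8 can board [ 5.28 -0.7  42.6 ] shift [  0.91 -25.27  -0.12] turn 0.08 F xyz board [-3.42  0.47 -0.37] toolx [-0.0241 -0.0167 -0.9996] toolyz -0.0121 w 27.3
```

>>> send_rows(
  commands=[
    [[0,0.0006,0,0,0.01]],
  ],
)

```text
time: 14.88
tool_pos: [476.4, 152.5, 21.1]
tcp_rot: [-2.716, 1.541, -2.533]
contact_force: [0.6, -4.4, 0.4]
grip_width: 26.9
```

```bash
python3 -c "
from h import *
st(-20,-.6,42)
d=optics.capture('wrist');cv2.imwrite('pics/w13.png',cv2.resize(d['color'][20:120,270:380],None,fx=6,fy=6,interpolation=cv2.INTER_CUBIC))
st()"
```

```text
t 14.88 can board [ 5.9  -0.68 42.61] shift [  0.93 -25.89  -0.1 ] turn 0.08 F xyz board [-4.42  0.25  0.44] toolx [-0.0241 -0.0168 -0.9996] toolyz -0.0121 w 26.9
t 14.93 can board [ 6.03 -0.69 42.61] shift [-57.15 -16.72  -2.25] turn 0.08 F xyz board [-3.59  0.95 -0.59] toolx [-0.0241 -0.0167 -0.9996] toolyz -0.012 w 27.4
```

View pics/w13.png

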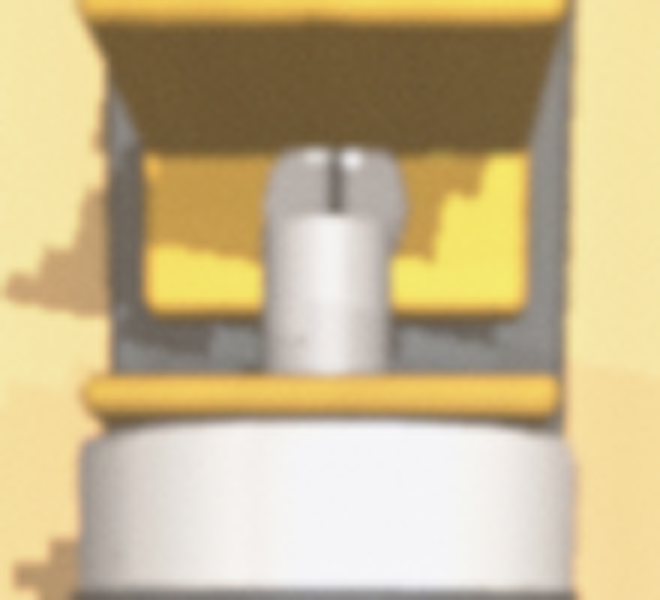

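>>> send_rows(
  commands=[
    [[0,0.0004,0,0,0.01]],
  ],
)

```text
time: 15.02
tool_pos: [476.3, 153.0, 21.1]
tcp_rot: [-2.717, 1.541, -2.534]
contact_force: [-0.6, -4.5, -0.3]
grip_width: 27.3
```

>>> send_rows(
  commands=[
    [[0,0.0004,0,0,0.01]],
  ],
)

```text
time: 15.1
tool_pos: [476.2, 153.2, 21.1]
tcp_rot: [-2.709, 1.541, -2.526]
contact_force: [-0.1, -5.0, -0.2]
grip_width: 27.5
```

```bash
python3 -c "
from h import *
st(-20,-.6,42)"
```

```text
t 15.1 can board [ 6.63 -0.68 42.6 ] shift [  0.93 -26.62  -0.1 ] turn 0.08 F xyz board [-4.9   0.95 -0.24] toolx [-0.0241 -0.017  -0.9996] toolyz -0.0124 w 27.5
```

>>> send_rows(
  commands=[
    [[0,0.0005,0,0,0.01]],
  ],
)

```text
time: 15.18
tool_pos: [476.2, 153.4, 21.1]
tcp_rot: [-2.697, 1.541, -2.514]
contact_force: [-0.5, -6.8, 0.0]
grip_width: 27.2
```

>>> send_rows(
  commands=[
    [[0,0.0005,0,0,0.01]],
  ],
)

```text
time: 15.27
tool_pos: [476.1, 153.5, 21.1]
tcp_rot: [-2.681, 1.541, -2.498]
contact_force: [0.1, -6.9, 0.0]
grip_width: 27.2
```

```bash
python3 -c "
from h import *
st(-20,-.6,42)
d=optics.capture('wrist');cv2.imwrite('pics/w14.png',cv2.resize(d['color'][20:120,270:380],None,fx=6,fy=6,interpolation=cv2.INTER_CUBIC))
st()"
```

```text
t 15.27 can board [ 6.95 -0.65 42.61] shift [  0.97 -26.94  -0.08] turn 0.09 F xyz board [-6.84  1.11  0.04] toolx [-0.0241 -0.0181 -0.9995] toolyz -0.0134 w 27.2
t 15.32 can board [ 6.96 -0.67 42.59] shift [-57.14 -17.72  -2.24] turn 0.09 F xyz board [-5.95  0.28 -0.97] toolx [-0.0241 -0.0181 -0.9995] toolyz -0.0134 w 27.1
```

View pics/w14.png

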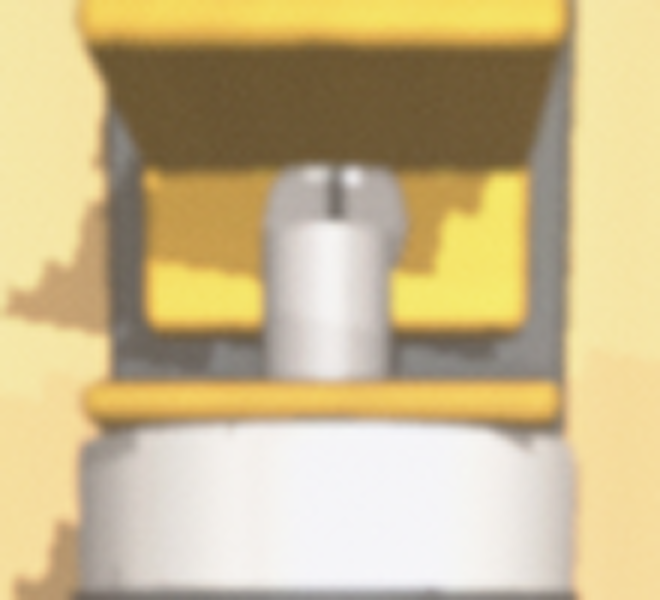

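>>> send_rows(
  commands=[
    [[0,0.0007,0,0,0.01]],
  ],
)

```text
time: 15.4
tool_pos: [476.1, 153.7, 21.1]
tcp_rot: [-2.662, 1.54, -2.479]
contact_force: [0.8, -6.7, 0.4]
grip_width: 27.1
```

>>> send_rows(
  commands=[
    [[0,0.0008,0,0,0.01]],
  ],
)

```text
time: 15.48
tool_pos: [476.1, 153.8, 21.1]
tcp_rot: [-2.637, 1.54, -2.454]
contact_force: [-0.1, -7.7, -1.1]
grip_width: 27.2
```

```bash
python3 -c "
from h import *
st(-20,-.6,42)"
```

```text
t 15.48 can board [ 7.32 -0.71 42.63] shift [  1.05 -27.31  -0.14] turn 0.09 F xyz board [-7.58  1.5  -1.13] toolx [-0.0239 -0.0196 -0.9995] toolyz -0.015 w 27.2
```

>>> send_rows(
  commands=[
    [[0,0.0012,0,0,0.01]],
  ],
)

```text
time: 15.57
tool_pos: [476.1, 154.2, 21.1]
tcp_rot: [-2.609, 1.539, -2.426]
contact_force: [0.8, -9.4, -0.6]
grip_width: 27.1
```

>>> send_rows(
  commands=[
    [[0,0.0012,0,0,0.01]],
  ],
)

```text
time: 15.65
tool_pos: [476.0, 154.4, 21.1]
tcp_rot: [-2.578, 1.538, -2.394]
contact_force: [0.7, -10.7, -0.2]
grip_width: 27.2
```

```bash
python3 -c "
from h import *
st(-20,-.6,42)"
```

```text
t 15.65 can board [ 7.99 -0.67 42.61] shift [  1.1  -27.98  -0.11] turn 0.11 F xyz board [-10.65   1.22  -0.18] toolx [-0.0239 -0.0222 -0.9995] toolyz -0.0174 w 27.2
```

The total is about 10.6 N. Drag is about 4.2 N of that, so the contact bears roughly 6.4 N. I'll hold for a row, then release.

>>> send_rows(
  commands=[
    [[0,0.0008,0,0,0.01]],
  ],
)

```text
time: 15.73
tool_pos: [476.0, 154.4, 21.1]
tcp_rot: [-2.551, 1.537, -2.368]
contact_force: [0.8, -7.6, -0.4]
grip_width: 27.3
```

>>> send_rows(
  commands=[
    [[0,0.0006,0,0,0.01]],
  ],
)

```text
time: 15.82
tool_pos: [476.0, 154.4, 21.1]
tcp_rot: [-2.535, 1.537, -2.352]
contact_force: [0.9, -6.9, 0.3]
grip_width: 27.5
```

>>> send_rows(
  commands=[
    [[0,0.0,0,0,0.045],[0,0,0,0,0.045],[0,0,0,0,0.045],[0,0,0,0,0.045]],
  ],
)

```text
time: 16.15
tool_pos: [476.6, 155.8, 21.5]
tcp_rot: [-2.553, 1.54, -2.37]
contact_force: [-0.0, -0.2, 0.3]
grip_width: 44.3
```

```bash
python3 -c "
from h import *
st(-20,-.6,42)
d=optics.capture('wrist');cv2.imwrite('pics/w15.png',cv2.resize(d['color'][0:300,180:480],None,fx=2,fy=2))
st()"
```

```text
t 16.15 can board [ 9.2  -1.48 42.96] shift [  1.49 -29.17  -0.88] turn 0.05 F xyz board [-0.2   0.05  0.26] toolx [-0.0222 -0.0216 -0.9995] toolyz -0.0172 w 44.3
t 16.2 can board [ 9.2  -1.51 42.99] shift [-56.61 -20.18  -2.99] turn 0.06 F xyz board [-0.22  0.04  0.08] toolx [-0.0221 -0.0216 -0.9995] toolyz -0.0172 w 44.6
```

View pics/w15.png

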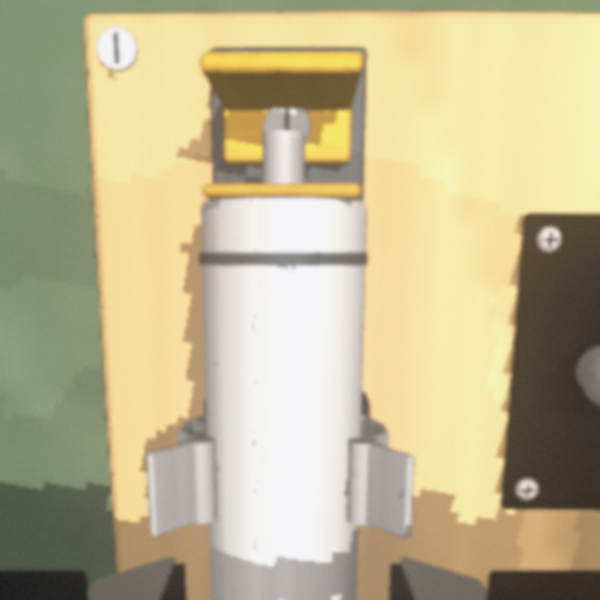

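>>> send_rows(
  commands=[
    [[0,0,-0.001,0,0.055],[0,0,0,0,0.055],[-0.01,0,0,0,0.055],[-0.015,0,0,0,0.055],[-0.02,0,0,0,0.055],[-0.02,0,0,0,0.055],[-0.02,0,0,0,0.055],[-0.02,0,0,0,0.055],[0,0,0,0,0.055],[0,0,0,0,0.055]],
  ],
)

```text
time: 17.03
tool_pos: [477.1, 158.9, 135.0]
tcp_rot: [-2.585, 1.54, -2.401]
contact_force: [-0.4, -0.5, -0.8]
grip_width: 54.8
```

```bash
python3 -c "
from h import *
st(-20,-.6,42)
d=optics.capture('wrist');cv2.imwrite('pics/w16.png',d['color']);T=pose();np.save('w16T.npy',T)
d=optics.capture('side');cv2.imwrite('pics/s16.png',cv2.resize(d['color'][230:330,260:380],None,fx=6,fy=6,interpolation=cv2.INTER_CUBIC))"
```

```text
t 17.03 can board [ 12.15  -2.54 156.54] shift [115.05 -30.3    0.96] turn 0.1 F xyz board [-0.38  0.48 -0.77] toolx [-0.0224 -0.0205 -0.9995] toolyz -0.0161 w 54.8
```

View pics/w16.png

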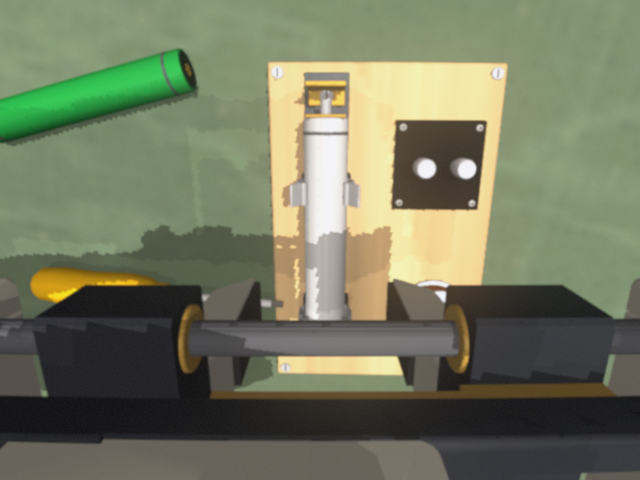

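View pics/s16.png

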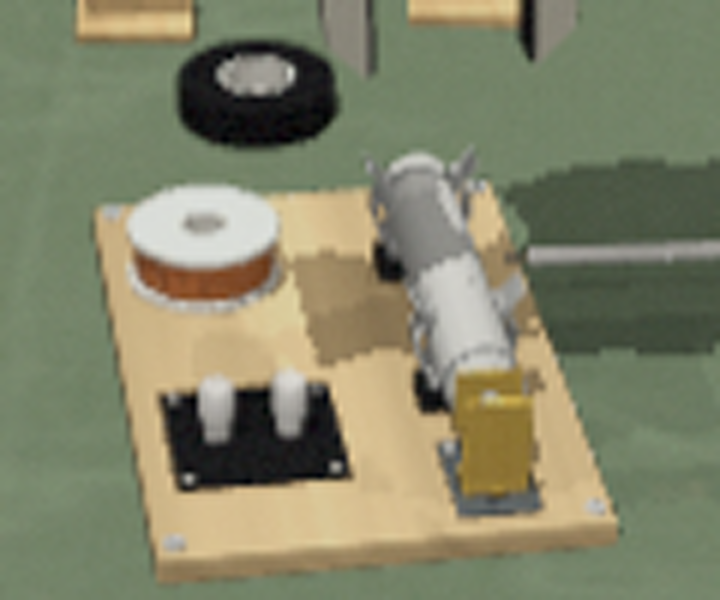

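```bash
python3 -c "
from plant import close_job
print(close_job())"
```

```text
the job is handed in; nothing more can be done
None
```

I handed the job in at about 17 s of the 43 s allowed. The thick can is home in both clips and bearing on the contact, with the gripper open and raised well clear.

- **Getting it home:** The first press seated only clip a. The can pivoted in the pads and its +x end stayed about 10 mm high on clip b. I let go, regripped nearer clip b and pressed it in with about 17 N. A check press of about 21 N on the clip a side then moved it only 0.3 mm, so it was on its seat. Before the slide, both ends looked level within about 2 mm in the side view, and the end was about 25 mm short of the contact plate.
- **Brush on the way back down:** Before the slide, the open fingers drifted about 8 mm sideways and seem to have touched the can with about 4 N. I re-centred them and carried on.
- **Sliding to the contact:** Drag was about 4 N. I stopped at about 10.6 N in total, so roughly 6.4 N on the contact. The 1.6 mm of travel past first touch gives about the same figure.
- **After release:** The last pictures show the can end still against the plate and the plate pushed back by roughly 1 mm, so I estimate about 4 N remaining. I could not measure the contact force directly once the gripper had let go.
- **Other checks:** The side camera's calibration was about 1 pixel (2 mm) off from the wrist camera's, so I relied on the wrist camera and the force readings. I did not intentionally touch the thin can, wax tin or tape roll, and did not re-measure their positions at the end.

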